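# Show the wheel hub to the inspection camera

## Robot

A 6-joint arm with a two-finger parallel gripper is mounted at the origin on a cart in front of the work surface, level with it; the furniture and walls round the work are solid. World frame = base frame: x ahead of the robot, y to its left, z up, the work surface at z = 0. Lengths are in m, angles in rad, forces in N, time in s.
With the tool pointing down it reaches from about 0.225 to 0.875 m from the base axis. Payload 3.4 kg.
Tool frame: the origin (TCP) lies midway between the tips of the shut fingers; the grasp point (between the pads) lies behind it (manip.grip_point_offset is the z of the grasp point in the tool frame, in m); z points along the fingers, x is the direction in which the jaws open and shut, and the axes are right-handed (so a half turn about z gives the same grasp; the last joint's range is limited). The gripper opens to 85 mm and grips with 20 to 120 N. Pads are 22 mm wide; open, the fingers measure 114 mm over their backs; the gripper's body (76 mm by 85 mm) begins 54 mm behind the grasp point. The pads swing forward as they close: fully open they stand 13 mm farther back than shut.
Start: joints at [-1.463, 0.276, 1.505, -0, 1.361, -0.121], TCP at [0.13, -0.56, 0.231] pointing down, gripper open.
Joint ranges: [-2.89, 2.89], [-0.75, 2.08], [0.22, 2.7], [-1.18, 4.32], [0.11, 2.71], [-2.7, 2.7]. Speed limits (rad/s): [2.57, 2.57, 3.14, 3.14, 3.14, 3.14].

## Interface

Orientations are given as a unit quaternion [w, x, y, z].
In Python, from rig import manip, eyes, recognise, regions_of, mark_of gives the robot as it stands.
- The arm moves only by the shell command python3 -m inch 'ROWS' [FORCE]. ROWS is JSON, a list of rows, each a list of 5 numbers: the gripper command: -1 is shut, 1 is fully open, values between are in proportion, then the shift along the tool's x, y, z in mm, then the turn about the tool's z in degrees. A call has 1 to 20 rows; each row shifts and turns the pose as measured when the row begins, along the tool's axes as they then stand; what a row does not reach is not made up. A row lasts 1/12 s, in which the tool goes at most 41.7 mm and 7.16 degrees, less where a joint would pass 70% of its speed; a pose out of reach is approached as far as the arm can. A call with a gripper value outside its range is refused whole. The fingers move at their own pace and stop on an object; FORCE is the grip in N (left out, the last holds). Time passes only in rows, so rows that do not move let the fingers close. It gives the time, the measured TCP pose, the force and the opening at its end, in the units of the state.
- manip.get_state(): the state, without advancing time (a new reading comes with each control period).
- eyes.get_image(name): name is "scene" or "side" or "wrist"; returns a dict with "frame" (420x560x3 uint8, red, green, blue), "K" (3x3 intrinsics, pixels), "rvec" (rotation vector, rad) and "tvec" (3), from world to camera coordinates, as OpenCV has them; the wrist camera has in their place "mount" (4x4, takes a point from camera to tool coordinates, whose origin is the TCP and whose axes are the tool frame's). Camera axes: x right, y down, z forward; pixel columns grow to the right and rows downward; lengths in m; the calibration is good to about 2 mm. A picture is of the moment at which its call begins: read the wrist's pose just before it. There is no depth.
- manip.sign_off(): hands the job in, once; it reports no verdict.
Trained networks look in a picture, given as the dict that the camera call returned (one of the last four; its "shot" number tells which), for a name from the list of things; names that differ only in an ending like _2 or _b are one class to them, and where a whole thing is asked for, a point or a joint stands for the part that bears it (a point fixed in the world has none). Each returns a list of dicts, best first, with "confidence" (0 to 1); they miss things now and then, are a little off and sometimes report something else, mostly with a low value. They report only what shows in the picture. A call takes as long as a camera call. They do not tell look-alikes from the thing itself.
- recognise(picture, target): "bbox" ([left, top, width, height] in pixels, round what is visible of it).
- regions_of(picture, target): "mask" (420x560 bool, what is visible of it) and "bbox" ([left, top, width, height] in pixels, round what is visible of it).
- mark_of(picture, target): "point" ([row, column] in pixels: a listed point, or the origin of a listed thing).
The state is a dict: "clock": time; "qpos": joint angles; "qd": joint speeds; "effort": joint torques, N m; "position": TCP position; "ee_rot": TCP orientation; "contact_force": force on the tool from outside, world axes, zero at the start; "moment": the same for the moment, N m; "width": finger opening in m.
Only numpy, scipy, OpenCV 4.12 (cv2) and the standard library are available. Lean on these libraries where they do the work, as an engineer would, in place of code of your own. Each camera call takes 0.05 s, during which the arm holds its last target.

## Task

First raise the folded-down screen of the inspection console to about 100 degrees open (just past upright) and let go of it, so that it stays there. Then lift the front hub out of its fork stand and hold it up to the inspection camera: axle pointing straight into the lens (either end first), the middle of the hub on the lens's line of sight 12 cm in front of the glass, without touching the camera or disturbing the clutter on the bench. Finish while still holding the hub steady there; do not put it down.

Things in the scene. Friction and masses are not known exactly. Their poses are not given: they have to be found in the camera images.
- console: grey console fixed to the bench, 110 (x) x 170 (y) x 42 mm high; origin at the centre of its underside, z up; its front faces its own -x. The screen lies folded on top of it
- screen (a joint): angle of the screen lid on its stiff friction hinge at the console's rear top edge, rad: 0 folded flat, grows as its front edge is raised, 1.75 = 100 degrees, stop at 2.3. It starts slightly ajar and stays where it is left; about 2 to 3 N at the pull grip moves it
- screen_hinge (a point): point on the hinge axis, in the middle of its length, 55 mm behind the console's centre and 46 mm above the bench; axes are the console's: the hinge line is its y, and the lid at angle a runs from here along (-cos a, 0, sin a)
- screen_tab (a point): grasp point on the orange pull grip, a straight tongue 22 mm wide (y), 9 mm thick, 45 mm long, at the middle of the free edge of the lid (110 deep, 168 wide, 10 mm thick). The point is 142 mm from the hinge along the lid, 5 mm above its lower face, 32 mm beyond the lid edge. Axes: x along the lid to the hinge, y the hinge line, z out of the back. Pinched across the 22 mm it can turn between the fingers
- camera_stand: camera post fixed to the bench: foot 100 x 100 x 14 mm, post 18 mm thick, 314 mm tall; on it a white camera (48 x 50 x 46 mm, black lens barrel 38 mm across) clamped at a height and downward tilt that differ each time. Origin at the centre of its underside; the camera looks toward its own -x and down. Not to be touched
- lens (a point): centre of the camera's front glass; the camera looks along this frame's -x (0.25 to 0.5 rad below level); its y is level
- focus (a point): the point 120 mm straight in front of the glass, where the middle of the hub must be held; same axes as the lens: x is the line of sight (pointing back to the glass)
- hub_stand: fork stand fixed to the bench: blue foot 70 x 130 x 12 mm, two steel forks 6 mm thick, 91 mm apart along its y, with slots 10.8 mm wide, 14 mm deep, open at the top (fork tops 64 mm above the bench). Origin at the centre of its underside. The axle ends of the hub lie in the slots along y; the hub lifts straight up
- hub: silver bicycle front hub, 100 mm long along its y axis, 0.11 to 0.22 kg: two flanges 42 mm across from 21 to 39 mm either side of the middle, between them a 22 mm thick, 42 mm long barrel to grip, axle ends 8 to 10 mm thick outside. Origin 21 mm below the axle line at mid length (as it starts), z up
- hub_mid (a point): middle of the hub on its axle line, 55 mm above the bench while in the stand; axes as the hub
- tape_measure: yellow tape measure lying on its side, 65 x 82 x 36 mm; clutter, leave alone; origin at the centre of its underside
- bench_lamp: grey bench lamp fixed on the bench, an obstacle for the arm: its shade, 116 mm across, hangs from 0.36 to 0.47 m above the bench, centred 142 mm from this origin along its -x; its arms run from there back along its +x. Origin at bench level, z up
- yellow_lever: yellow plastic tyre lever, 19 x 122 x 11 mm; clutter, leave alone; origin at the centre of its underside
- patch_tin: loose green-and-white tin, 52 x 77 x 21 mm; clutter, leave alone; origin at the centre of its underside
- tyre_lever: loose blue plastic tyre lever, 19 x 122 x 11 mm; clutter, leave alone; origin at the centre of its underside
Not all that is in view belongs to the job. Leave any green look-alike of the hub alone.

How it is judged:
By the outcome, as a careful person would: the job done as asked, in the order asked, and still so for the second after the job is handed in, while the arm keeps its last pose, push and grip.
It also fails if it takes over 56 s, if anything falls off the work surface, if the arm or the gripper's body presses on something with over 40 N, if the wrist force passes 120 N, or if a joint passes its speed limit or range.

## Working session

There is one attempt and no reset: what is moved stays moved. The work goes in short steps, Python scripts to look and compute and a shell command to move; the robot and the scene stay as the last step left them, time stands still between calls to the robot, and variables do not carry over. Pictures are saved under pics/ and viewed, and the job is handed in when it is done.

```bash
ls; mkdir -p pics; python3 - <<'E'
from rig import manip, eyes, recognise, regions_of, mark_of
import cv2
print(manip.get_state(), manip.grip_point_offset)
for n in ["scene","side","wrist"]:
    p=eyes.get_image(n); cv2.imwrite(f"pics/{n}0.png",p["frame"][:,:,::-1])
    print(n,p["K"].tolist(),p.get("rvec"),p.get("tvec"),p.get("mount"))
E
```

```text
pics
{'clock': 0.0, 'qpos': array([-1.46297252e+00,  2.76591170e-01,  1.50614527e+00,  8.53332677e-07,
        1.36068260e+00, -1.21000161e-01]), 'qd': array([-0.00075249,  0.00017338,  0.00075496, -0.00059091,  0.00113465,
        0.00039036]), 'effort': array([ 5.13259238e-04, -4.16774225e+01, -2.45805430e+01,  4.61330455e-05,
        1.11402958e-02, -8.82394232e-06]), 'position': array([ 0.13036619, -0.55948342,  0.23043705]), 'ee_rot': array([-6.50257267e-04,  7.83208498e-01, -6.21758486e-01, -6.41159038e-04]), 'contact_force': array([0.39477957, 0.40572079, 0.73437008]), 'moment': array([ 0.00292257,  0.01695155, -0.01081283]), 'width': 0.08539104913379422} -0.0187
scene [[400.62114868796687, 0.0, 279.6644102230459], [0.0, 400.62114868796687, 208.98835194739385], [0.0, 0.0, 1.0]] [ 1.22422362 -2.20333328  1.01969198] [0.29457774 0.43423259 0.65005501] None
side [[382.16953869204286, 0.0, 277.6045291859399], [0.0, 382.16953869204286, 212.45622489715274], [0.0, 0.0, 1.0]] [ 0.33398393 -2.67272042  1.40373726] [0.53875989 0.2068012  0.83150634] None
wrist [[319.0551481641593, 0.0, 278.9166871251787], [0.0, 319.0551481641593, 212.00170982474233], [0.0, 0.0, 1.0]] None None [[ 9.99999020e-01  3.80613561e-04 -1.34697827e-03 -1.51864325e-03]
 [ 3.57037110e-06  9.61622799e-01  2.74374913e-01 -6.94678964e-02]
 [ 1.39971583e-03 -2.74374649e-01  9.61621856e-01 -1.42698091e-01]
 [ 0.00000000e+00  0.00000000e+00  0.00000000e+00  1.00000000e+00]]
```

View pics/scene0.png

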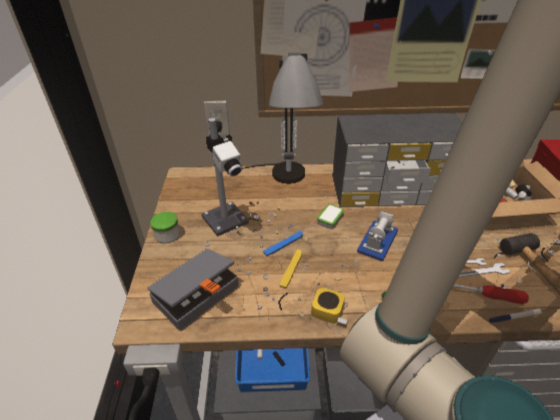

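View pics/side0.png

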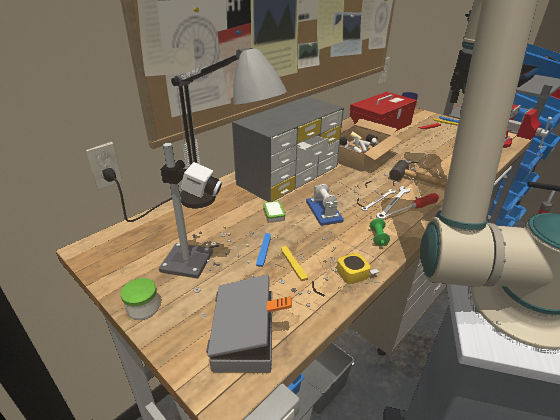

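View pics/wrist0.png

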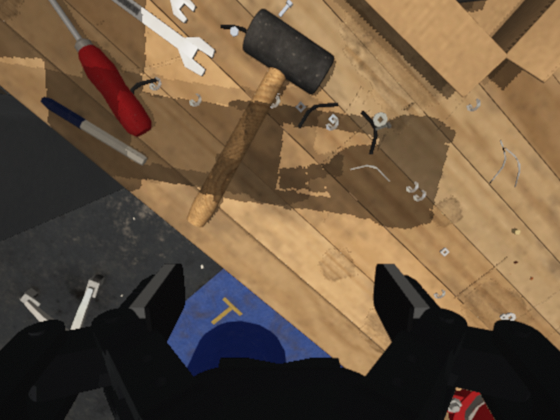

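The scene picture shows the console at (195,285) with its orange grip at (209,286), the camera post at (222,180), and the silver hub in the blue stand at (378,235). The green look-alike lies at (380,232) in the side view. Next I'll triangulate.

```bash
cat > h.py <<'E'
import numpy as np, cv2
from rig import manip, eyes, recognise, regions_of, mark_of
from scipy.spatial.transform import Rotation as R
def pose(p,st=None):
    """returns world->cam Rm,t"""
    if p.get("rvec") is not None:
        return cv2.Rodrigues(np.array(p["rvec"],float))[0],np.array(p["tvec"],float).reshape(3)
    q=st["ee_rot"]; Rt=R.from_quat([q[1],q[2],q[3],q[0]]).as_matrix()
    M=np.array(p["mount"]); Rc=Rt@M[:3,:3]; tc=Rt@M[:3,3]+st["position"]
    return Rc.T,-Rc.T@tc
def ray(p,rc,st=None):
    Rm,t=pose(p,st); d=np.linalg.inv(p["K"])@[rc[1],rc[0],1]; d=Rm.T@d
    return -Rm.T@t, d/np.linalg.norm(d)
def tri(rays):
    A=np.zeros((3,3));b=np.zeros(3)
    for o,d in rays:
        P=np.eye(3)-np.outer(d,d);A+=P;b+=P@o
    x=np.linalg.solve(A,b); return x,[np.linalg.norm((np.eye(3)-np.outer(d,d))@(x-o)) for o,d in rays]
def onz(r,z):
    o,d=r; return o+d*(z-o[2])/d[2]
def proj(p,X,st=None):
    Rm,t=pose(p,st); c=np.array(p["K"])@(Rm@np.asarray(X)+t); return c[1]/c[2],c[0]/c[2]
def toolR(st):
    q=st["ee_rot"]; return R.from_quat([q[1],q[2],q[3],q[0]]).as_matrix()
E
python3 - <<'E'
from h import *
P={n:eyes.get_image(n) for n in ["scene","side"]}
for n in P: 
    Rm,t=pose(P[n]); print(n,"cam at",-Rm.T@t,"look",Rm[2])
for k in ["console","screen","screen_hinge","screen_tab","camera_stand","lens","focus","hub_stand","hub","hub_mid","tape_measure","bench_lamp","yellow_lever","patch_tin","tyre_lever"]:
    out={}
    for n in P:
        try: out[n]=mark_of(P[n],k)
        except Exception as e: print(k,n,e); out[n]=[]
    s=[(n,[(np.round(m["point"],1).tolist(),round(m["confidence"],2)) for m in out[n][:3]]) for n in P]
    print(k,s)
    if out["scene"] and out["side"]:
        x,e=tri([ray(P[n],out[n][0]["point"]) for n in P]); print("    ",x.round(4),np.round(e,4))
E
```

```text
scene cam at [-0.03526016  0.35933968  0.75335066] look [ 0.65515827 -0.39641399 -0.64313575]
side cam at [0.39238552 0.68113669 0.63758776] look [ 0.19292944 -0.79970718 -0.56854785]
console [('scene', [([294.1, 192.0], 0.63)]), ('side', [([335.4, 243.8], 0.67)])]
     [0.5651 0.2334 0.0164] [0.0003 0.0003]
screen scene it knows: bench_lamp, camera_stand, console, focus, hub, hub_mid, hub_stand, lens, patch_tin, screen_hinge, screen_tab, tape_measure, tyre_lever, yellow_lever
screen side it knows: bench_lamp, camera_stand, console, focus, hub, hub_mid, hub_stand, lens, patch_tin, screen_hinge, screen_tab, tape_measure, tyre_lever, yellow_lever
screen [('scene', []), ('side', [])]
screen_hinge [('scene', [([270.0, 181.2], 0.62)]), ('side', [([319.9, 214.0], 0.75)])]
     [0.625  0.232  0.0413] [0.0009 0.0009]
screen_tab [('scene', [([288.9, 214.5], 0.72), ([266.5, 292.7], 0.54), ([220.5, 222.0], 0.45)]), ('side', [([306.1, 280.6], 0.94)])]
     [0.5007 0.1986 0.0801] [0.0003 0.0003]
camera_stand [('scene', [([220.4, 224.1], 0.64)]), ('side', [([261.8, 185.6], 0.71), ([321.2, 212.8], 
[... 623 characters left out ...]
8], 0.45)])]
     [ 0.3466 -0.0903  0.1571] [0.0658 0.0658]
tape_measure [('scene', [([308.2, 331.3], 0.57)]), ('side', [([274.0, 354.6], 0.59)])]
     [ 0.3709 -0.0182 -0.0013] [0.0041 0.0041]
bench_lamp [('scene', []), ('side', [([212.6, 272.5], 0.43)])]
yellow_lever [('scene', [([266.8, 294.8], 0.7)]), ('side', [([263.2, 292.3], 0.86)])]
     [ 0.5234 -0.0206 -0.0059] [0.0021 0.0021]
patch_tin [('scene', [([219.2, 330.5], 0.83), ([295.7, 197.5], 0.41)]), ('side', [([213.2, 274.6], 0.61), ([263.1, 292.3], 0.28)])]
     [ 0.6134 -0.2001  0.0057] [0.0012 0.0012]
tyre_lever [('scene', [([242.7, 281.6], 0.67)]), ('side', [([250.0, 263.6], 0.69)])]
     [ 0.5993 -0.0291  0.0123] [0.0009 0.0009]
```

```bash
python3 - <<'E'
from h import *
P={n:eyes.get_image(n) for n in ["scene","side"]}
def crop(n,x0,y0,x1,y1,s,f):
    c=P[n]["frame"][y0:y1,x0:x1,::-1]; cv2.imwrite(f,cv2.resize(c,None,fx=s,fy=s,interpolation=cv2.INTER_CUBIC))
crop("scene",140,240,260,330,6,"pics/con_s.png")
crop("side",200,260,320,380,5,"pics/con_d.png")
a=cv2.resize(P["scene"]["frame"][195:270,345:415,::-1],None,fx=5,fy=5,interpolation=cv2.INTER_CUBIC)
b=cv2.resize(P["side"]["frame"][175:250,295:400,::-1],None,fx=4,fy=4,interpolation=cv2.INTER_CUBIC)
h=max(a.shape[0],b.shape[0]); a=cv2.copyMakeBorder(a,0,h-a.shape[0],0,5,0);b=cv2.copyMakeBorder(b,0,h-b.shape[0],0,0,0)
cv2.imwrite("pics/hub.png",np.hstack([a,b]))
a=cv2.resize(P["scene"]["frame"][110:240,190:270,::-1],None,fx=4,fy=4,interpolation=cv2.INTER_CUBIC)
b=cv2.resize(P["side"]["frame"][130:280,140:240,::-1],None,fx=4,fy=4,interpolation=cv2.INTER_CUBIC)
h=max(a.shape[0],b.shape[0]); a=cv2.copyMakeBorder(a,0,h-a.shape[0],0,5,0)
cv2.imwrite("pics/cam.png",np.hstack([a,b]))
E
```

```text
(no output)
```

View pics/con_s.png

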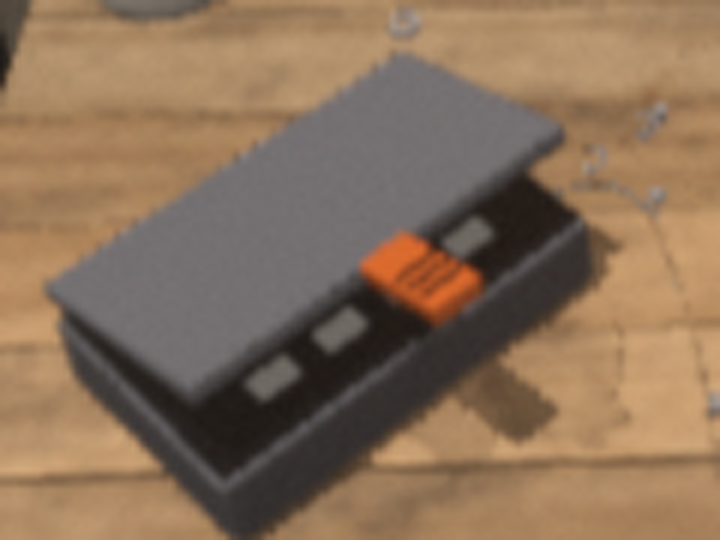

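View pics/con_d.png

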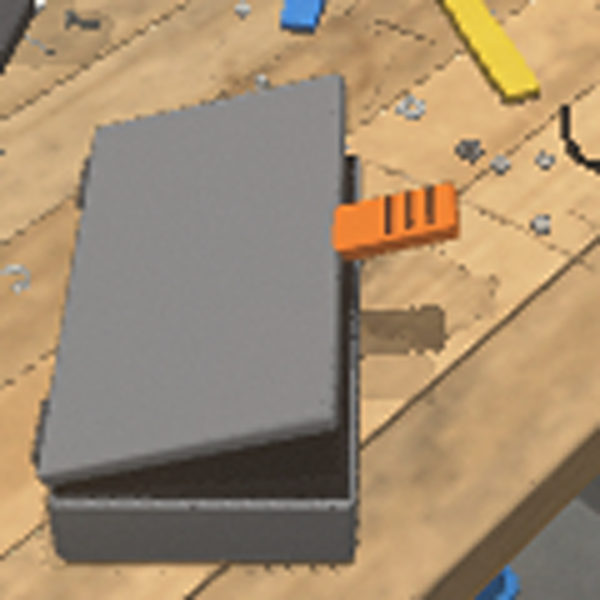

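View pics/hub.png

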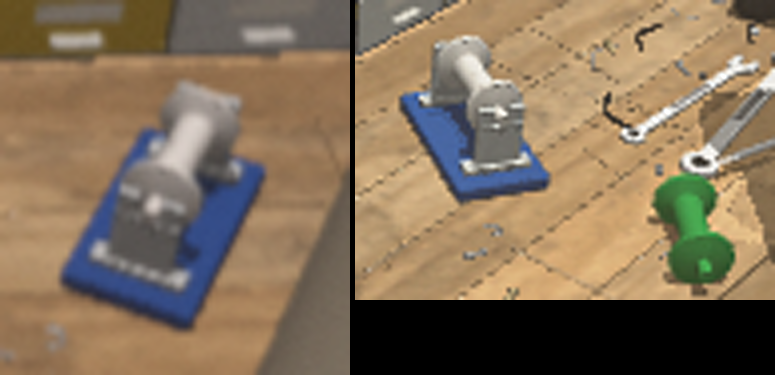

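View pics/cam.png

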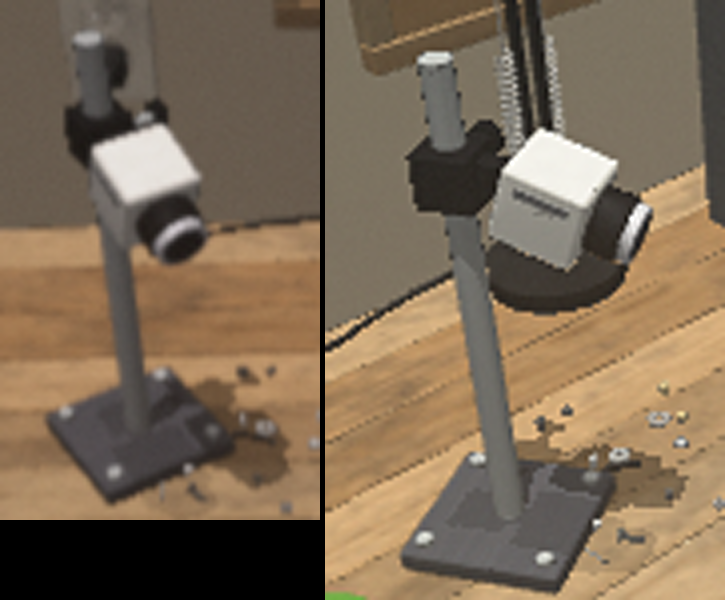

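The crops confirm the silver hub in the blue stand (scene (378,235), side (325,205)) as the target; the green one lying loose at side (380,232) is the look-alike. I'll measure corners.

```bash
cat > m.py <<'E'
from h import *
P={n:eyes.get_image(n) for n in ["scene","side"]}
def S(x,y,s,ox,oy): return ((y+.5)/s-.5+oy,(x+.5)/s-.5+ox)
def T(a,b): 
    return tri([ray(P["scene"],a),ray(P["side"],b)])
cs=lambda x,y:S(x,y,6,140,240); cd=lambda x,y:S(x,y,5,200,260)
for n,a,b in [("hingeR",(402,55),(98,130)),("hingeL",(50,290),(42,478)),("frontR",(565,130),(343,78)),("frontL",(192,388),(335,422)),
  ("cTopFR",(585,225),(355,158)),("cTopFL",(228,480),(352,500)),("cBotFL",(237,535),(355,560)),("tabtipL",(435,310),(457,215)),("tabtipR",(480,272),(455,185))]:
    x,e=T(cs(*a),cd(*b)); print(n,x.round(4),np.round(e,4))
print("foot scene",[onz(ray(P["scene"],S(x,y,5,345,195)),.012).round(4)[:2].tolist() for x,y in [(65,275),(188,318),(262,165),(150,130)]])
print("foot side",[onz(ray(P["side"],S(x-355,y,4,295,175)),.012).round(4)[:2].tolist() for x,y in [(403,95),(462,192),(548,178)]])
x,e=T(S(152,203,5,345,195),S(498-355,113,4,295,175)); print("axle near",x.round(4),e)
print("cfoot scene",[onz(ray(P["scene"],S(x,y,4,190,110)),.014).round(4)[:2].tolist() for x,y in [(48,420),(112,490),(232,440),(165,370)]])
print("cfoot side",[onz(ray(P["side"],S(x-325,y,4,140,130)),.014).round(4)[:2].tolist() for x,y in [(403,560),(560,580),(612,480),(470,455)]])
x,e=T(S(185,243,4,190,110),S(636-325,233,4,140,130)); print("lens",x.round(4),e)
x,e=T(S(90,38,4,190,110),S(435-325,60,4,140,130)); print("posttop",x.round(4),e)
for n,bz in [("scene",[(289,172)]),("side",[(199,195)])]:
    print("lampfoot",n,onz(ray(P[n],bz[0][::-1]),.0))
print("shade bottom ctr",T((100,297),(98,262)))
a=cv2.resize(P["scene"]["frame"][135:180,205:255,::-1],None,fx=8,fy=8,interpolation=cv2.INTER_CUBIC)
b=cv2.resize(P["side"]["frame"][155:205,175:225,::-1],None,fx=8,fy=8,interpolation=cv2.INTER_CUBIC)
a=cv2.copyMakeBorder(a,0,40,0,0,0)
cv2.imwrite("pics/cam2.png",np.hstack([a,b]))
E
python3 m.py
```

```text
hingeR [0.6415 0.158  0.0578] [0.0009 0.0009]
hingeL [0.6016 0.316  0.0548] [0.0004 0.0004]
frontR [0.5432 0.1312 0.0873] [0.0001 0.0001]
frontL [0.5033 0.2912 0.0883] [0.0009 0.0009]
cTopFR [0.5382 0.1295 0.039 ] [0.0012 0.0012]
cTopFL [0.4977 0.2888 0.0421] [0.0001 0.0001]
cBotFL [0.4961 0.2917 0.0121] [0.0008 0.0008]
tabtipL [0.478  0.2106 0.1069] [0.0017 0.0017]
tabtipR [0.4839 0.192  0.1048] [0.0007 0.0007]
foot scene [[0.4757, -0.1816], [0.4199, -0.2141], [0.4829, -0.3258], [0.5368, -0.2939]]
foot side [[0.5374, -0.2945], [0.4751, -0.1816], [0.4189, -0.2136]]
axle near [ 0.4588 -0.2164  0.0585] [np.float64(0.0002478046713407542), np.float64(0.00024780467134078593)]
cfoot scene [[0.8148, 0.1034], [0.7247, 0.0955], [0.7264, 0.0032], [0.821, 0.0083]]
cfoot side [[0.8162, 0.1042], [0.7204, 0.0966], [0.7252, 0.0056], [0.8222, 0.0054]]
lens [0.6749 0.0469 0.2259] [np.float64(0.0001786428632700969), np.float64(0.00017864286327013643)]
posttop [0.7723 0.0516 0.3145] [np.float64(0.0005036595904043682), np.float64(0.0005036595904045483)]
lampfoot scene [ 0.87659062 -0.22997217  0.        ]
lampfoot side [ 0.86986952 -0.24623982  0.        ]
shade bottom ctr (array([ 0.61371892, -0.07892273,  0.38570927]), [np.float64(0.005117241259742449), np.float64(0.005117241259742505)])
```

View pics/cam2.png

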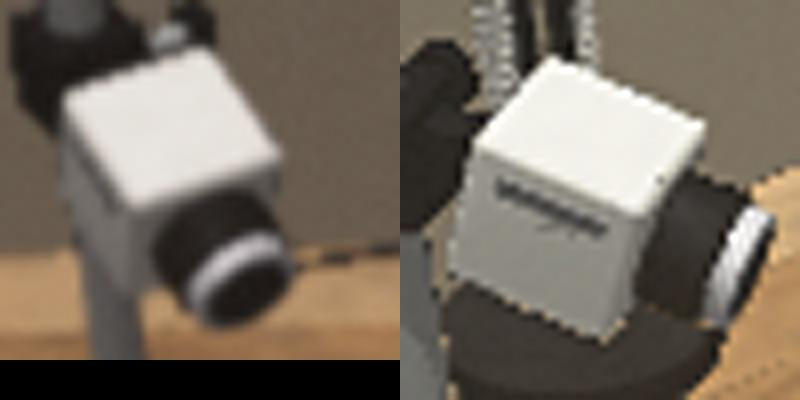

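```bash
cat >> m.py <<'E'
print('-----')
a8=lambda x,y:S(x,y,8,205,135); b8=lambda x,y:S(x-400,y,8,175,155)
pts={}
for n,a,b in [("RL",(65,100),(480,140)),("FL",(133,208),(640,213)),("RR",(205,48),(553,58)),("FR",(282,157),(705,125)),("glass",(243,278),(746,270)),("BL",(130,295),(605,338))]:
    pts[n],e=T(a8(*a),b8(*b)); print(n,pts[n].round(4),np.round(e,4))
for a,b in [("RL","FL"),("RR","FR")]:
    d=pts[b]-pts[a]; print(d.round(4),np.linalg.norm(d),"tilt",np.arctan2(-d[2],np.hypot(d[0],d[1])),"yaw",np.arctan2(-d[1],-d[0]))
d=(pts["FL"]-pts["BL"]);print("front vertical tilt",np.linalg.norm(d),np.arctan2(-d[0],d[2]))
st=manip.get_state(); print(toolR(st).round(3))
E
python3 m.py | sed '1,/-----/d'
```

```text
RL [0.7292 0.0753 0.2702] [0.0005 0.0005]
FL [0.6887 0.0745 0.2551] [0.0003 0.0003]
RR [0.7305 0.0297 0.2712] [0.0005 0.0005]
FR [0.6911 0.026  0.2543] [0.0003 0.0003]
glass [0.6733 0.05   0.2288] [0.0016 0.0016]
BL [0.7033 0.0731 0.2157] [0.0001 0.0001]
[-0.0405 -0.0008 -0.0151] 0.043240973839285386 tilt 0.3557533886775878 yaw 0.01866578420840458
[-0.0394 -0.0037 -0.0169] 0.04303330730493364 tilt 0.40399914895890743 yaw 0.0934509519819058
front vertical tilt 0.04210617218488681 0.35476079079068007
[[ 0.227 -0.974  0.   ]
 [-0.974 -0.227 -0.   ]
 [ 0.     0.    -1.   ]]
```

Lens ≈ (0.6755, 0.047, 0.2245), tilt ≈ 0.37, yaw ≈ 0.05. Console yaw is 0.246, the tab is at about (0.491, 0.2025, 0.091), and the lid starts at about 0.29 rad. I'll move over the tab first.

```bash
python3 -m inch '[[1,-32,-25,0,0],[1,-32,-25,0,0],[1,-32,-25,0,0],[1,-32,-25,0,0],[1,-32,-25,0,0],[1,-32,-25,0,0],[1,-32,-25,0,0],[1,-32,-25,0,0],[1,-32,-25,0,0],[1,-32,-25,0,0]]'
```

```text
clock: 2.78
position: [0.3035, -0.1905, 0.2281]
ee_rot: [0.002, 0.778, -0.628, 0.004]
contact_force: [1.3, -0.2, 0.5]
width: 0.0854
```

```bash
python3 -m inch '[[1,-31,-24,2,-0.3],[1,-31,-24,2,-0.3],[1,-31,-24,2,-0.3],[1,-31,-24,2,-0.3],[1,-31,-24,2,-0.3],[1,-31,-24,2,-0.3],[1,-31,-24,2,-0.3],[1,-31,-24,2,-0.3],[1,-31,-24,2,-0.3],[1,-31,-24,2,-0.3],[1,-4,-3,2,0],[1,0,0,0,0]]'
cat > w.py <<'E'
from h import *
import sys
st=manip.get_state(); p=eyes.get_image("wrist"); cv2.imwrite(sys.argv[1],p["frame"][:,:,::-1])
print(st["position"].round(4),toolR(st).round(3).tolist(),st["qpos"].round(2))
for k in sys.argv[2:]:
    for m in mark_of(p,k)[:2]:
        o,d=ray(p,m["point"],st); print(k,np.round(m["point"],1),round(m["confidence"],2),[ (z,onz((o,d),z).round(4)[:2].tolist()) for z in (.0,.055,.09)])
E
python3 w.py pics/w1.png screen_tab screen_hinge console
```

```text
clock: 3.78
position: [0.4736, 0.1999, 0.2063]
ee_rot: [-0.002, 0.798, -0.603, 0.011]
contact_force: [-0.5, -0.3, 0.7]
width: 0.0857
[0.4736 0.1999 0.2063] [[0.273, -0.962, 0.02], [-0.962, -0.274, -0.009], [0.014, -0.016, -1.0]] [ 0.27  0.19  1.68 -0.01  1.25  1.57]
screen_tab [190.5 281.3] 0.85 [(0.0, [0.473, 0.196]), (0.055, [0.483, 0.2]), (0.09, [0.4895, 0.2026])]
screen_hinge [ 24.7 285.7] 0.96 [(0.0, [0.6333, 0.2374]), (0.055, [0.6182, 0.2349]), (0.09, [0.6086, 0.2334])]
console [ 98.9 281. ] 0.68 [(0.0, [0.5658, 0.2229]), (0.055, [0.5613, 0.2227]), (0.09, [0.5585, 0.2226])]
```

View pics/w1.png

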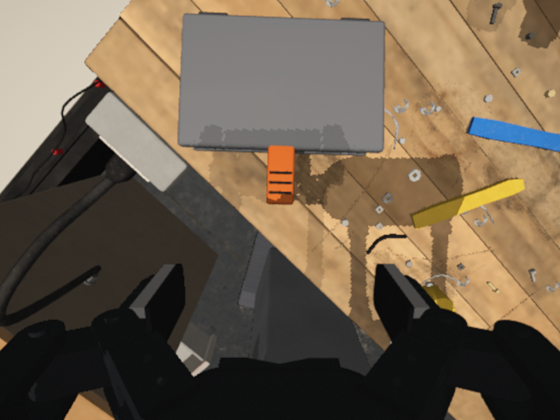

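The wrist picture puts the tab at (281,190), which is (0.4895, 0.2026) and agrees with the triangulation. The fingers straddle it, so I'll descend and pinch.

```bash
python3 -m inch '[[1,0,-3,27,0.5],[1,0,-3,27,0.5],[1,0,-3,27,0.5],[1,0,-3,27,0.3],[1,0,-2,22,0],[1,0,0,4,0],[1,0,0,0,0]]' 30
python3 w.py pics/w2.png screen_tab
```

```text
clock: 4.57
position: [0.4912, 0.1879, 0.0755]
ee_rot: [-0.006, 0.782, -0.624, 0.015]
contact_force: [-0.1, -0.4, 0.1]
width: 0.0856
[0.4912 0.1879 0.0755] [[0.222, -0.975, 0.031], [-0.975, -0.222, -0.01], [0.017, -0.028, -0.999]] [ 0.25  0.33  1.86 -0.02  0.93  1.6 ]
screen_tab [278.9 248.9] 0.56 [(0.0, [0.4446, 0.2009]), (0.055, [0.472, 0.2023]), (0.09, [0.4894, 0.2031])]
```

View pics/w2.png

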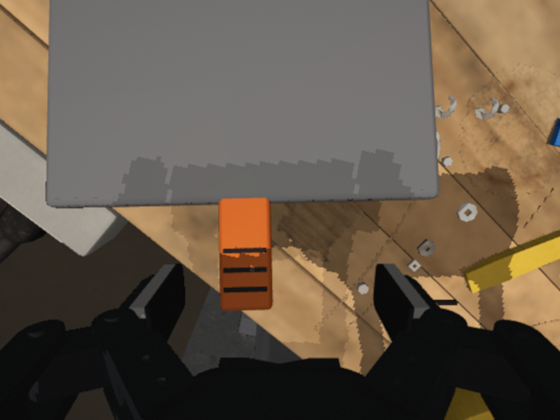

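```bash
python3 -m inch '[[1,-8,-1,2,0],[1,-7,-1,1,0],[1,0,0,0,0]]'
```

```text
clock: 4.92
position: [0.4933, 0.2046, 0.0778]
ee_rot: [-0.01, 0.781, -0.624, 0.018]
contact_force: [-0.1, -0.6, 0.1]
width: 0.0852
```

```bash
python3 -m inch '[[1,1,3,6,0]]'; python3 -m inch '[[1,0,0,0,0]]';  python3 -m inch '[[1,0,0,0,0]]'
```

```text
clock: 5.0
position: [0.4928, 0.2042, 0.0736]
ee_rot: [-0.012, 0.781, -0.624, 0.02]
contact_force: [0.8, -0.2, 0.6]
width: 0.0852
clock: 5.08
position: [0.4916, 0.2043, 0.0731]
ee_rot: [-0.012, 0.782, -0.623, 0.019]
contact_force: [-0.8, 0.3, -0.2]
width: 0.085
clock: 5.17
position: [0.4917, 0.2046, 0.0734]
ee_rot: [-0.012, 0.782, -0.623, 0.02]
contact_force: [-0.2, 0.2, -0.1]
width: 0.0853
```

```bash
python3 -m inch '[[-1,0,0,0,0],[-1,0,0,0,0],[-1,0,0,0,0],[-1,0,0,0,0],[-1,0,0,0,0],[-1,0,0,0,0]]' 30; python3 w.py pics/w3.png; python3 -m inch '[[-1,0,0,0,0]]'
```

```text
clock: 5.67
position: [0.4916, 0.2024, 0.0733]
ee_rot: [-0.01, 0.783, -0.622, 0.021]
contact_force: [0.7, -6.9, 0.7]
width: 0.0214
[0.4916 0.2024 0.0733] [[0.225, -0.973, 0.046], [-0.974, -0.226, -0.01], [0.02, -0.042, -0.999]] [ 0.28  0.33  1.86 -0.03  0.91  1.63]
clock: 5.8
position: [0.4917, 0.2022, 0.0733]
ee_rot: [-0.01, 0.783, -0.622, 0.021]
contact_force: [-1.6, 2.7, 0.7]
width: 0.0216
```

View pics/w3.png

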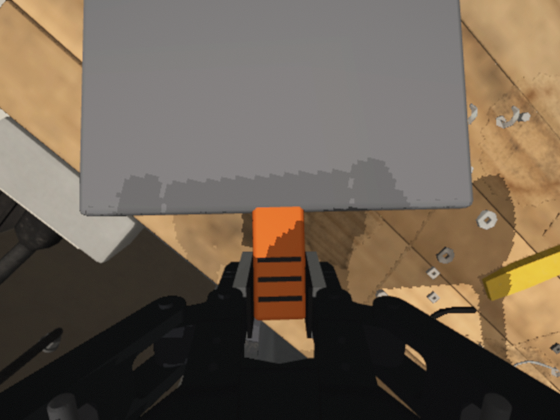

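Gripped: the opening is 21.6 mm and the orange tongue sits between the pads. Next I'll raise it along the arc in two stages.

```bash
python3 -m inch '[[-1,0,-5,-11,0],[-1,0,-6,-10.5,0],[-1,0,-6.5,-10,0],[-1,0,-7.5,-9.5,0],[-1,0,-8.3,-8.7,0],[-1,0,-9,-8,0],[-1,0,-9.6,-7.2,0],[-1,0,-10.2,-6.4,0]]'; python3 - <<'E'
from h import *
st=manip.get_state();Rt=toolR(st);g=st["position"]-.0187*Rt[:,2]
h=np.array([.6205,.2353,.046]);d=g-h;F=np.array([.97,.2435,0]);L=np.array([-.2435,.97,0])
print(Rt.round(3).tolist());print("fwd",d@F,"lat",d@L,"up",d[2],"phi",np.arctan2(d[2],-(d@F)),"r",np.hypot(d@F,d[2]),st["contact_force"])
E
```

```text
clock: 6.47
position: [0.5359, 0.2134, 0.1387]
ee_rot: [0.005, 0.785, -0.62, 0.01]
contact_force: [-4.5, -2.5, 0.5]
width: 0.0214
[[0.232, -0.973, 0.009], [-0.972, -0.232, -0.02], [0.022, -0.004, -1.0]]
fwd -0.08745913026360728 lat -0.00022560829619393345 up 0.1113668613151327 phi 0.9050681071930459 r 0.14160394509211469 [-4.45961294 -2.49484818  0.53613263]
```

```bash
cat > arc.py <<'E'
from h import *
st=manip.get_state();Rt=toolR(st);g=st["position"]-.0187*Rt[:,2]
h=np.array([.6205,.2353,.046]);d=g-h;F=np.array([.97,.2435,0]);L=np.array([-.2435,.97,0])
print(Rt.round(3).tolist());print("fwd",d@F,"lat",d@L,"up",d[2],"phi",np.arctan2(d[2],-(d@F)),"r",np.hypot(d@F,d[2]),st["contact_force"])
E
python3 -m inch '[[-1,0,-9.8,-7,0],[-1,0,-10.3,-6.2,0],[-1,0,-10.8,-5.2,0],[-1,0,-11.2,-4.3,0],[-1,0,-11.5,-3.3,0],[-1,0,-11.8,-2.4,0],[-1,0,-12,-1.3,0],[-1,0,-12,-0.4,0]]'; python3 arc.py
```

```text
clock: 7.13
position: [0.5992, 0.2293, 0.1661]
ee_rot: [0.03, 0.786, -0.617, -0.01]
contact_force: [-5.0, -3.7, 9.9]
width: 0.0213
[[0.238, -0.97, -0.052], [-0.971, -0.236, -0.035], [0.021, 0.059, -0.998]]
fwd -0.020977387557345264 lat -0.0002558193914169763 up 0.1387532816055757 phi 1.4207478494412178 r 0.1403300536059445 [-5.03804321 -3.70668541  9.94249121]
```

```bash
python3 -m inch '[[-1,0,-12,-2.5,0],[-1,0,-12,-1.2,0],[-1,0,-12,0,0],[-1,0,-11,1,0],[-1,0,0,0,0]]'; python3 arc.py; python3 - <<'E'
from h import *
for n in ["scene","side"]:
    p=eyes.get_image(n); cv2.imwrite(f"pics/{n}1.png",p["frame"][:,:,::-1])
E
```

```text
clock: 7.55
position: [0.6391, 0.2393, 0.1667]
ee_rot: [0.037, 0.786, -0.618, -0.017]
contact_force: [2.3, -1.1, -1.2]
width: 0.0214
[[0.237, -0.969, -0.072], [-0.971, -0.235, -0.036], [0.018, 0.079, -0.997]]
fwd 0.02049117644079116 lat -0.0003480065357529599 up 0.13936693085664265 phi 1.716780768517574 r 0.14086528929558143 [ 2.32495535 -1.10565591 -1.23413446]
```

View pics/side1.png

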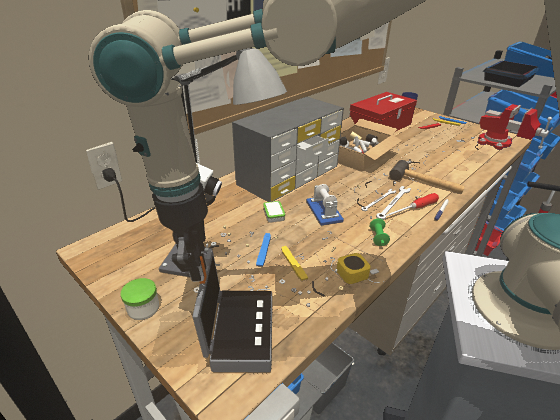

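View pics/scene1.png

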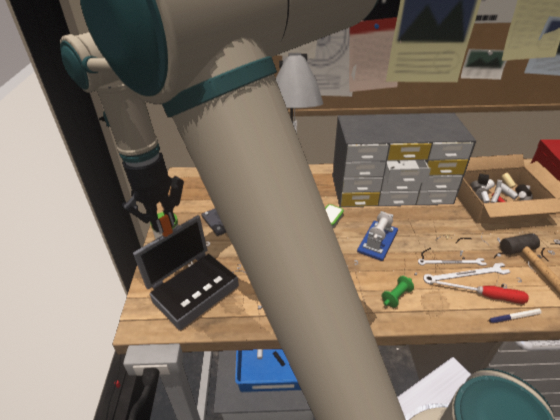

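The lid is now near upright (grip at side (205,250)), at about 96° by kinematics. I'll go about 9 mm further, then open and measure.

```bash
python3 -m inch '[[-1,0,-6,0.5,0],[-1,0,-3.5,0.5,0],[-1,0,0,0,0]]'; python3 arc.py; python3 -m inch '[[0.0,0,0,0,0],[0.0,0,0,0,0],[0.0,0,0,0,0],[0,0,0,0,0]]';python3 - <<'E'
from h import *
P={n:eyes.get_image(n) for n in ["scene","side"]}
a=cv2.resize(P["scene"]["frame"][200:330,130:250,::-1],None,fx=3.3,fy=3.3,interpolation=cv2.INTER_CUBIC)
b=cv2.resize(P["side"]["frame"][240:380,180:300,::-1],None,fx=3.3,fy=3.3,interpolation=cv2.INTER_CUBIC)
h=max(a.shape[0],b.shape[0]); a=cv2.copyMakeBorder(a,0,h-a.shape[0],0,5,0)
cv2.imwrite("pics/lid1.png",np.hstack([a,b]))
for n in P:print([ (m["point"],m["confidence"]) for m in mark_of(P[n],"screen_tab")[:2]])
E
```

```text
clock: 7.9
position: [0.6454, 0.2409, 0.1657]
ee_rot: [0.038, 0.785, -0.618, -0.019]
contact_force: [0.4, -1.1, 1.3]
width: 0.0217
[[0.236, -0.969, -0.077], [-0.971, -0.234, -0.037], [0.018, 0.083, -0.996]]
fwd 0.02702141975119877 lat -0.0003354360781567953 up 0.13836509544812392 phi 1.7636596637219526 r 0.1409789231188085 [ 0.44177369 -1.07629833  1.30574174]
clock: 8.23
position: [0.6463, 0.2413, 0.1644]
ee_rot: [0.038, 0.786, -0.617, -0.018]
contact_force: [-1.1, 0.4, -0.1]
width: 0.0427
[([222.3, 162.1], 0.67)]
[([264.9, 196.3], 0.89), ([252.6, 264.1], 0.49)]
```

View pics/lid1.png

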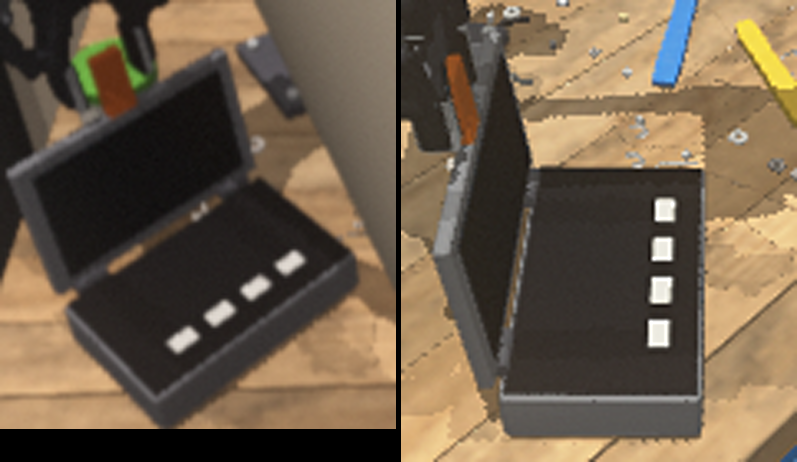

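```bash
cat > lid.py <<'E'
from h import *
P={n:eyes.get_image(n) for n in ["scene","side"]}
def S(x,y,s,ox,oy): return ((y+.5)/s-.5+oy,(x+.5)/s-.5+ox)
def T(a,b): return tri([ray(P["scene"],S(*a,3.3,130,200)),ray(P["side"],S(b[0]-401,b[1],3.3,180,240))])
q={}
for n,a,b in [("LT",(12,175),(438,250)),("LB",(62,291),(487,387)),("RT",(225,55),(497,45))]:
    q[n],e=T(a,b); print(n,q[n].round(4),np.round(e,4))
d=q["LT"]-q["LB"];print(np.linalg.norm(d),"angle",np.degrees(np.arctan2(d[2],-(d@[.97,.2435,0]))))
# model: predict tab points, lid corners for angles
hg=np.array([.6205,.2353,.046]);F=np.array([.97,.2435,0]);L=np.array([-.2435,.97,0]);U=np.array([0,0,1.])
for deg in (92,96,100,104):
    a=np.radians(deg);l=-np.cos(a)*F+np.sin(a)*U;nn=np.sin(a)*F+np.cos(a)*U
    out=[]
    for c in (.084,-.084):
        for t in (0,.01):
            X=hg+.11*l+c*L+t*nn
            s=proj(P["scene"],X);e=proj(P["side"],X)
            out.append(((round((s[1]-130)*3.3),round((s[0]-200)*3.3)),(round((e[1]-180)*3.3+401),round((e[0]-240)*3.3))))
    print(deg,out)
E
python3 lid.py
```

```text
LT [0.6191 0.3188 0.1543] [0.0017 0.0017]
LB [0.6074 0.3149 0.0472] [0.0002 0.0002]
RT [0.6555 0.1614 0.1494] [0.002 0.002]
0.10779262102810735 angle 96.57951617519255
92 [((19, 184), (468, 254)), ((11, 176), (448, 255)), ((237, 55), (515, 28)), ((229, 49), (498, 29))]
96 [((13, 178), (453, 255)), ((5, 171), (432, 256)), ((231, 50), (502, 29)), ((222, 45), (485, 30))]
100 [((7, 173), (437, 257)), ((0, 167), (417, 259)), ((224, 47), (489, 30)), ((216, 42), (473, 32))]
104 [((2, 169), (422, 259)), ((-5, 164), (402, 262)), ((218, 44), (477, 32)), ((210, 40), (461, 35))]
```

Vision puts the lid at about 96 to 97° while the kinematics say 99°. I'll regrip and nudge it about 3° more.

```bash
python3 -m inch '[[-1,0,0,0,0],[-1,0,0,0,0],[-1,0,0,0,0],[-1,0,0,0,0]]'; python3 arc.py; python3 -m inch '[[-1,0,-5,0.5,0],[-1,0,-4,0.5,0],[-1,0,0,0,0]]';python3 arc.py; python3 -m inch '[[0.4,0,0,0,0],[0.4,0,0,0,0],[0.4,0,0,0,0],[0.4,0,0,0,0]]'; python3 -m inch '[[0.4,0,0,-25,0],[0.4,0,0,-40,0],[0.4,0,0,-40,0],[0.4,0,0,0,0]]'; python3 - <<'E'
from h import *
P={n:eyes.get_image(n) for n in ["scene","side"]}
a=cv2.resize(P["scene"]["frame"][200:330,130:250,::-1],None,fx=3.3,fy=3.3,interpolation=cv2.INTER_CUBIC)
b=cv2.resize(P["side"]["frame"][240:380,180:300,::-1],None,fx=3.3,fy=3.3,interpolation=cv2.INTER_CUBIC)
h=max(a.shape[0],b.shape[0]); a=cv2.copyMakeBorder(a,0,h-a.shape[0],0,5,0)
cv2.imwrite("pics/lid2.png",np.hstack([a,b]))
cv2.imwrite("pics/side2.png",P["side"]["frame"][:,:,::-1])
E
```

```text
clock: 8.87
position: [0.6464, 0.2411, 0.1649]
ee_rot: [0.037, 0.785, -0.618, -0.018]
contact_force: [0.7, -1.1, 0.7]
width: 0.0216
[[0.237, -0.969, -0.074], [-0.971, -0.234, -0.037], [0.018, 0.081, -0.997]]
fwd 0.0279967721116921 lat -0.00037502568101495414 up 0.1375118676140703 phi 1.771646518748705 r 0.140332936203101 [ 0.67329608 -1.0570674   0.7215852 ]
clock: 9.12
position: [0.653, 0.2427, 0.1635]
ee_rot: [0.039, 0.785, -0.618, -0.02]
contact_force: [1.3, -1.0, -0.1]
width: 0.0217
[[0.236, -0.968, -0.08], [-0.972, -0.234, -0.037], [0.017, 0.087, -0.996]]
fwd 0.03492928479353487 lat -0.000397844530838644 up 0.136152629828666 phi 1.8219254982615014 r 0.1405617072514759 [ 1.28798333 -1.02483309 -0.09509042]
clock: 9.45
position: [0.6556, 0.2432, 0.1628]
ee_rot: [0.038, 0.785, -0.618, -0.018]
contact_force: [-0.0, -0.3, 0.5]
width: 0.0595
clock: 9.78
position: [0.6625, 0.2469, 0.267]
ee_rot: [0.041, 0.785, -0.617, -0.02]
contact_force: [0.7, 0.3, 1.5]
width: 0.0599
```

View pics/lid2.png

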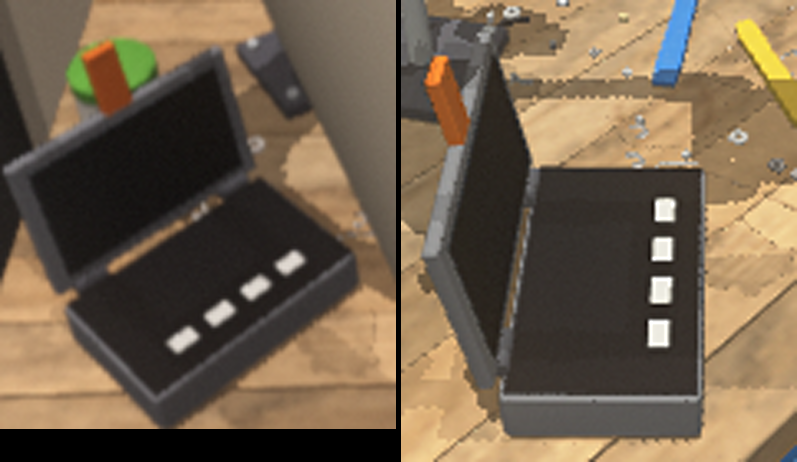

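View pics/side2.png

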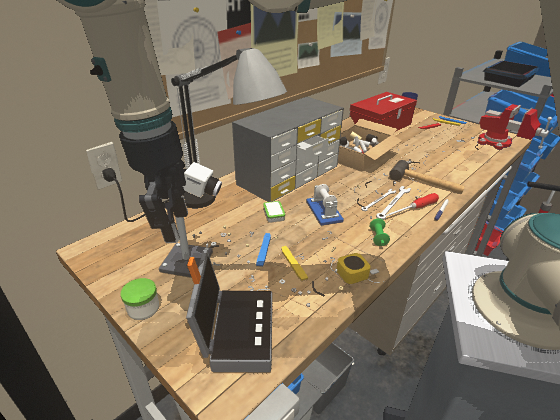

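The lid corner in the side view moved as the model predicts for about 99 to 100°, and the lid stayed there after release. Now I'll back off, away from the console and lamp.

```bash
python3 -m inch '[[1,5,37,0,0],[1,5,37,0,0],[1,5,37,0,0],[1,5,37,0,0],[1,5,37,0,0],[1,5,37,0,0],[1,5,20,0,0]]'; python3 - <<'E'
from h import *
st=manip.get_state();print(toolR(st).round(3).tolist(),st["qpos"].round(2))
p=eyes.get_image("scene");print([onz(ray(p,(y,x)),.02).round(3).tolist() for x,y in [(389,300),(406,282)]])
E
```

```text
clock: 10.47
position: [0.4245, 0.1524, 0.2686]
ee_rot: [0.054, 0.785, -0.616, -0.03]
contact_force: [-0.0, 0.6, -0.5]
width: 0.0857
[[0.239, -0.964, -0.113], [-0.971, -0.235, -0.048], [0.02, 0.121, -0.992]] [ 0.21  0.14  1.6  -0.02  1.52  1.54]
[[0.312, -0.133, 0.02], [0.329, -0.203, 0.02]]
```

```bash
cat > plan.py <<'E'
# plan.py x y z turn_total n  -> suggested per-row shifts
from h import *
import sys
x,y,z,turn,n=map(float,sys.argv[1:6]);n=int(n)
st=manip.get_state();Rt=toolR(st);D=(np.array([x,y,z])-st["position"])/n*1000
for k in range(n):
    Rk=Rt@R.from_euler("z",turn/n*k,degrees=True).as_matrix()
    print((Rk.T@D).round(1).tolist(),round(turn/n,1))
E
python3 plan.py .4788 -.2538 .15 75 16
```

```text
[25.3, 1.6, 8.2] 4.7
[25.3, -0.5, 8.2] 4.7
[25.2, -2.6, 8.2] 4.7
[24.9, -4.6, 8.2] 4.7
[24.4, -6.6, 8.2] 4.7
[23.8, -8.6, 8.2] 4.7
[23.0, -10.5, 8.2] 4.7
[22.1, -12.4, 8.2] 4.7
[21.0, -14.1, 8.2] 4.7
[19.8, -15.8, 8.2] 4.7
[18.4, -17.4, 8.2] 4.7
[16.9, -18.8, 8.2] 4.7
[15.3, -20.1, 8.2] 4.7
[13.6, -21.3, 8.2] 4.7
[11.8, -22.4, 8.2] 4.7
[10.0, -23.3, 8.2] 4.7
```

```bash
python3 -m inch '[[1,25,1.6,8,4.7],[1,25,-0.5,8,4.7],[1,25,-2.6,8,4.7],[1,25,-4.6,8,4.7],[1,24.5,-6.6,8,4.7],[1,24,-8.6,8,4.7],[1,23,-10.5,8,4.7],[1,22,-12.4,8,4.7]]'; python3 plan.py .4788 -.2538 .15 37 8;  python3 - <<'E'
from h import *
st=manip.get_state();print(toolR(st).round(3).tolist(),st["qpos"].round(2))
E
```

```text
clock: 11.18
position: [0.441, -0.0548, 0.2024]
ee_rot: [-0.064, -0.536, 0.842, 0.013]
contact_force: [0.1, -0.2, 0.7]
width: 0.0852
[19.9, -15.4, 7.1] 4.6
[18.6, -17.0, 7.1] 4.6
[17.2, -18.4, 7.1] 4.6
[15.6, -19.7, 7.1] 4.6
[14.0, -20.9, 7.1] 4.6
[12.2, -22.0, 7.1] 4.6
[10.4, -22.9, 7.1] 4.6
[8.6, -23.7, 7.1] 4.6
[[-0.417, -0.901, -0.121], [-0.904, 0.425, -0.047], [0.094, 0.09, -0.992]] [-0.22  0.16  1.74 -0.07  1.35  1.81]
```

```bash
python3 -m inch '[[1,20,-15.4,7,4.6],[1,18.6,-17,7,4.6],[1,17.2,-18.4,7,4.6],[1,15.6,-19.7,7,4.6],[1,14,-21,7,4.6],[1,12,-22,7,4.6],[1,10.4,-23,7,4.6],[1,7,-20,7,4.6],[1,0,0,0,0]]'; python3 w.py pics/w4.png hub_mid hub hub_stand
```

```text
clock: 11.93
position: [0.4698, -0.262, 0.1337]
ee_rot: [-0.072, -0.224, 0.972, -0.004]
contact_force: [0.4, -0.0, -0.8]
width: 0.0852
[ 0.4698 -0.262   0.1337] [[-0.889, -0.436, -0.138], [-0.435, 0.899, -0.04], [0.141, 0.024, -0.99]] [-0.56  0.35  1.66 -0.11  1.23  2.17]
hub_mid [345.4 356.6] 0.92 [(0.0, [0.3009, -0.1543]), (0.055, [0.3449, -0.1871]), (0.09, [0.3729, -0.208])]
hub_mid [219.6 249.5] 0.75 [(0.0, [0.4677, -0.2396]), (0.055, [0.4781, -0.2553]), (0.09, [0.4847, -0.2653])]
hub [350.7 376. ] 0.88 [(0.0, [0.2758, -0.1556]), (0.055, [0.3248, -0.1882]), (0.09, [0.356, -0.209])]
hub [216.3 239.9] 0.83 [(0.0, [0.4769, -0.2391]), (0.055, [0.4854, -0.2549]), (0.09, [0.4909, -0.2649])]
hub_stand [203.2 249.2] 0.58 [(0.0, [0.4743, -0.2535]), (0.055, [0.4834, -0.2664]), (0.09, [0.4891, -0.2746])]
```

View pics/w4.png

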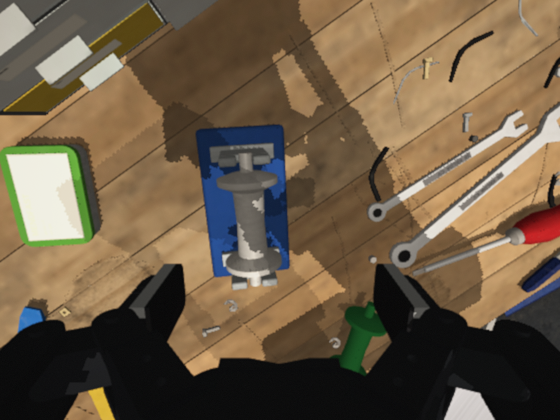

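The wrist picture shows the silver hub at (249,220), which at z = 0.055 is (0.478, -0.255) and agrees with the stand fit. The green look-alike is at (356,345), so I reject that mark despite its higher confidence. Aligning and descending partway.

```bash
python3 plan.py .4755 -.2555 .09 -3 3; python3 -m inch '[[1,-3,4,14,-1],[1,-3,4,14,-1],[1,-2,2,12,-1],[1,0,0,0,0]]'; python3 - <<'E'
from h import *
st=manip.get_state();print(toolR(st).round(3).tolist(),st["qpos"].round(3))
E
python3 plan.py .4755 -.2555 .0365 0 1
```

```text
[-4.2, -0.7, 14.8] -1.0
[-4.2, -0.8, 14.8] -1.0
[-4.2, -0.8, 14.8] -1.0
clock: 12.47
position: [0.4672, -0.2417, 0.0967]
ee_rot: [-0.069, -0.257, 0.964, -0.002]
contact_force: [-0.7, -0.2, 0.1]
width: 0.0857
[[-0.858, -0.496, -0.132], [-0.495, 0.868, -0.04], [0.135, 0.031, -0.99]] [-0.539  0.369  1.736 -0.113  1.133  2.134]
[-8.4, -18.0, 59.1] 0.0
```

```bash
cat > t.py <<'E'
from h import *
st=manip.get_state();print("POS",st["position"].round(4),"Z",toolR(st)[:,2].round(4),"q",st["qpos"].round(3))
E
python3 -m inch '[[1,-3,-6,-40,0]]'>/dev/null; python3 t.py; python3 -m inch '[[1,0,0,0,0]]'>/dev/null; python3 t.py
python3 -m inch '[[1,-1,-3,10,0],[1,-1,-3,10,0],[1,-1,-3,10,0],[1,-1,-3,10,0]]'>/dev/null; python3 t.py;  python3 -m inch '[[1,0,0,0,0]]'>/dev/null; python3 t.py
```

```text
POS [ 0.4711 -0.2387  0.1299] Z [-0.1485 -0.0302 -0.9884] q [-0.531  0.35   1.673 -0.107  1.235  2.129]
POS [ 0.4763 -0.2404  0.136 ] Z [-0.1367 -0.0373 -0.9899] q [-0.528  0.344  1.663 -0.107  1.236  2.128]
POS [ 0.4839 -0.2499  0.0982] Z [-0.1262 -0.0435 -0.9911] q [-0.536  0.389  1.698 -0.112  1.144  2.128]
POS [ 0.4827 -0.2495  0.0954] Z [-0.1298 -0.0413 -0.9907] q [-0.537  0.392  1.701 -0.112  1.142  2.128]
```

```bash
python3 plan.py .4755 -.2555 .0365 -1 3
```

```text
[0.4, -1.1, 19.8] -0.3
[0.4, -1.1, 19.8] -0.3
[0.4, -1.1, 19.8] -0.3
```

```bash
python3 -m inch '[[1,0.4,-1,20,0.5],[1,0.4,-1,20,0.5],[1,0.4,-1,17,0],[1,0,0,0,0]]'; python3 plan.py .4755 -.2555 .0365 0 1; python3 w.py pics/w5.png hub_mid
```

```text
clock: 13.38
position: [0.4746, -0.2553, 0.0344]
ee_rot: [-0.069, -0.252, 0.965, -0.002]
contact_force: [-1.8, 0.3, -0.1]
width: 0.0852
[-0.4, -0.5, -2.2] 0.0
[ 0.4746 -0.2553  0.0344] [[-0.864, -0.486, -0.132], [-0.486, 0.873, -0.04], [0.135, 0.03, -0.99]] [-0.55  0.46  1.78 -0.12  1.    2.15]
hub_mid [286.  278.2] 0.8 [(0.0, [0.4555, -0.2293]), (0.055, [0.4781, -0.2546]), (0.09, [0.4925, -0.2707])]
```

View pics/w5.png

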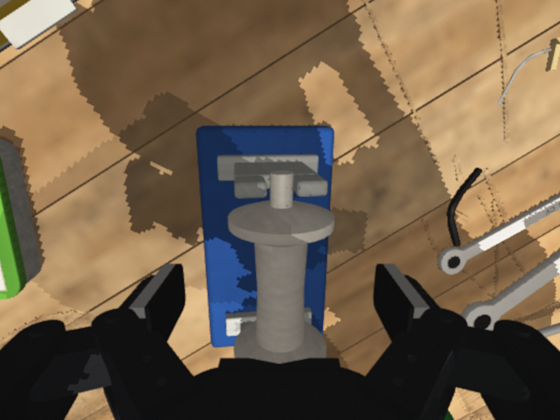

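The barrel is centred between the fingers and parallel to them, so I'll close.

```bash
python3 -m inch '[[-1,0,0,0,0],[-1,0,0,0,0],[-1,0,0,0,0],[-1,0,0,0,0],[-1,0,0,0,0],[-1,0,0,0,0]]' 60; python3 t.py; python3 -m inch '[[-1,4,0,0,0],[-1,4,0,0,0],[-1,4,0,0,0]]'; python3 t.py
```

```text
clock: 13.98
position: [0.479, -0.2581, 0.0415]
ee_rot: [-0.066, -0.252, 0.965, -0.007]
contact_force: [-2.5, -1.6, -2.6]
width: 0.0185
POS [ 0.479  -0.2581  0.0415] Z [-0.123  -0.0471 -0.9913] q [-0.552  0.447  1.769 -0.124  1.009  2.15 ]
clock: 14.23
position: [0.4771, -0.2594, 0.0421]
ee_rot: [-0.055, -0.249, 0.967, -0.006]
contact_force: [8.8, 6.8, -5.5]
width: 0.0186
POS [ 0.4771 -0.2594  0.0421] Z [-0.1034 -0.0385 -0.9939] q [-0.567  0.438  1.782 -0.105  0.991  2.132]
```

The push against the slots is taking the accumulated wrist tilt out (-0.123 → -0.103). I'll continue that, then regrip lower, because the pads sit about 5 mm above the axle line.

```bash
python3 -m inch '[[-1,5,0,1,0],[-1,5,0,1,0],[-1,5,0,1,0],[-1,5,0,1,0],[-1,5,0,1,0]]'; python3 t.py;  python3 -m inch '[[-1,5,0,1,0],[-1,5,0,1,0],[-1,5,0,1,0],[-1,5,0,1,0],[-1,5,0,1,0]]'; python3 t.py
```

```text
clock: 14.65
position: [0.4778, -0.2593, 0.0419]
ee_rot: [-0.028, -0.243, 0.97, -0.002]
contact_force: [10.7, 10.0, -0.0]
width: 0.0189
POS [ 0.4778 -0.2593  0.0419] Z [-0.0531 -0.0184 -0.9984] q [-0.595  0.421  1.809 -0.056  0.946  2.089]
clock: 15.07
position: [0.4784, -0.2591, 0.0418]
ee_rot: [-0.002, -0.239, 0.971, -0.0]
contact_force: [11.2, 10.8, 0.7]
width: 0.0184
POS [ 0.4784 -0.2591  0.0418] Z [-0.0039 -0.0011 -1.    ] q [-0.622  0.406  1.836 -0.004  0.902  2.038]
```

```bash
python3 -m inch '[[-1,-1,0,0,0],[-1,0,0,0,0]]'; python3 - <<'E'
from h import *
P={n:eyes.get_image(n) for n in ["scene","side"]}
a=cv2.resize(P["scene"]["frame"][180:270,340:420,::-1],None,fx=4.5,fy=4.5,interpolation=cv2.INTER_CUBIC)
b=cv2.resize(P["side"]["frame"][150:235,280:370,::-1],None,fx=4.5,fy=4.5,interpolation=cv2.INTER_CUBIC)
h=max(a.shape[0],b.shape[0]); a=cv2.copyMakeBorder(a,0,h-a.shape[0],0,5,0);b=cv2.copyMakeBorder(b,0,h-b.shape[0],0,5,0)
cv2.imwrite("pics/g1.png",np.hstack([a,b]))
E
python3 w.py pics/w6.png
```

```text
clock: 15.23
position: [0.4801, -0.258, 0.0423]
ee_rot: [-0.001, -0.24, 0.971, -0.001]
contact_force: [-2.8, -2.8, -1.6]
width: 0.0187
[ 0.4799 -0.2581  0.0421] [[-0.885, -0.466, -0.002], [-0.466, 0.885, -0.001], [0.002, -0.0, -1.0]] [-0.62  0.41  1.84 -0.    0.9   2.04]
```

View pics/g1.png

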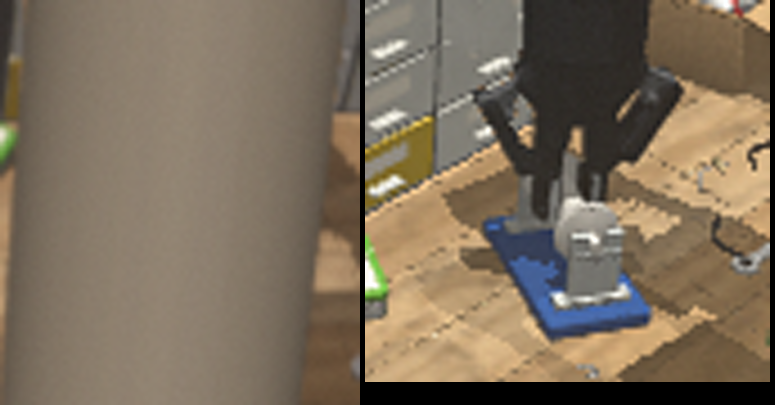

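View pics/w6.png

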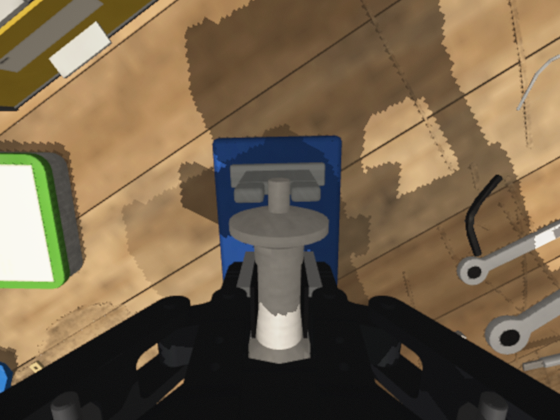

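```bash
python3 -m inch '[[-0.3,0,0,0,0],[-0.3,0,0,0,0]]' 20; python3 t.py; python3 plan.py .478 -.2545 .033 -1 2
```

```text
clock: 15.55
position: [0.4798, -0.2583, 0.0421]
ee_rot: [-0.001, -0.239, 0.971, 0.0]
contact_force: [0.1, 0.1, -0.1]
width: 0.0299
POS [ 0.4798 -0.2583  0.0421] Z [-1.6e-03 -3.0e-04 -1.0e+00] q [-6.210e-01  4.050e-01  1.835e+00 -1.000e-03  9.020e-01  2.039e+00]
[-0.1, 2.1, 4.5] -0.5
[-0.1, 2.1, 4.5] -0.5
```

```bash
python3 -m inch '[[-0.3,0,2,5,-0.6],[-0.3,0,2,5,-0.6],[-0.3,0,0,0,0]]'; python3 t.py; python3 -m inch '[[-1,0,0,0,0],[-1,0,0,0,0],[-1,0,0,0,0]]' 25; python3 t.py
```

```text
clock: 15.8
position: [0.4781, -0.2548, 0.0316]
ee_rot: [-0.0, -0.249, 0.968, -0.0]
contact_force: [-0.8, 0.4, 0.9]
width: 0.0298
POS [ 0.4781 -0.2548  0.0316] Z [-2.e-04 -2.e-04 -1.e+00] q [-0.618  0.415  1.855 -0.     0.872  2.02 ]
clock: 16.05
position: [0.4781, -0.2545, 0.0314]
ee_rot: [-0.0, -0.25, 0.968, 0.0]
contact_force: [0.1, -0.3, 1.1]
width: 0.0199
POS [ 0.4781 -0.2545  0.0314] Z [-4.e-04  1.e-04 -1.e+00] q [-0.618  0.415  1.855 -0.     0.872  2.02 ]
```

```bash
python3 -m inch '[[-0.3,0,0,0,0],[-0.3,0,0,-4,0],[-0.3,0,0,0,0],[-1,0,0,0,0],[-1,0,0,0,0],[-1,0,0,0,0]]' 25; python3 t.py
```

```text
clock: 16.55
position: [0.4782, -0.2545, 0.0358]
ee_rot: [-0.0, -0.249, 0.968, 0.0]
contact_force: [0.4, 0.1, -0.7]
width: 0.0194
POS [ 0.4782 -0.2545  0.0358] Z [-1.e-04  1.e-04 -1.e+00] q [-0.618  0.409  1.85  -0.     0.882  2.02 ]
```

```bash
python3 -m inch '[[-1,0,0,-15,0],[-1,0,0,-15,0],[-1,0,0,-15,0],[-1,0,0,0,0]]' 40; python3 t.py; python3 -m inch '[[-1,0,20,0,0],[-1,0,20,0,0],[-1,0,20,0,0],[-1,0,20,0,0],[-1,0,0,0,0]]'; python3 t.py; python3 w.py pics/w7.png hub_mid;  python3 - <<'E'
from h import *
P={n:eyes.get_image(n) for n in ["scene","side"]}
b=cv2.resize(P["side"]["frame"][130:245,280:400,::-1],None,fx=5,fy=5,interpolation=cv2.INTER_CUBIC)
cv2.imwrite("pics/g2.png",b)
E
```

```text
clock: 16.88
position: [0.4764, -0.2533, 0.0799]
ee_rot: [-0.002, -0.249, 0.968, 0.003]
contact_force: [0.4, -0.8, -1.7]
width: 0.0191
POS [ 0.4764 -0.2533  0.0799] Z [-0.0052  0.0038 -1.    ] q [-0.618  0.356  1.799  0.     0.993  2.02 ]
clock: 17.3
position: [0.4356, -0.1814, 0.0771]
ee_rot: [-0.003, -0.248, 0.969, 0.003]
contact_force: [-0.5, 0.1, -1.5]
width: 0.0192
POS [ 0.4356 -0.1814  0.0771] Z [-0.0066  0.0045 -1.    ] q [-0.543  0.273  1.944  0.     0.933  2.098]
[ 0.4356 -0.1814  0.0771] [[-0.877, -0.48, -0.007], [-0.48, 0.877, 0.004], [0.004, 0.007, -1.0]] [-0.54  0.27  1.94  0.    0.93  2.1 ]
hub_mid [285.  275.9] 0.93 [(0.0, [0.4118, -0.1329]), (0.055, [0.4262, -0.1602]), (0.09, [0.4354, -0.1776])]
hub_mid [318.3 414.7] 0.6 [(0.0, [0.3006, -0.1598]), (0.055, [0.343, -0.1804]), (0.09, [0.3699, -0.1934])]
```

View pics/w7.png

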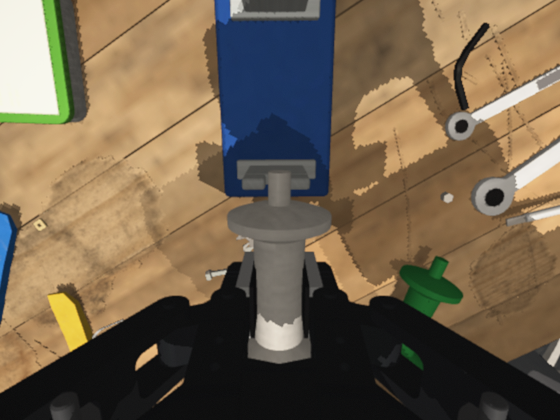

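View pics/g2.png

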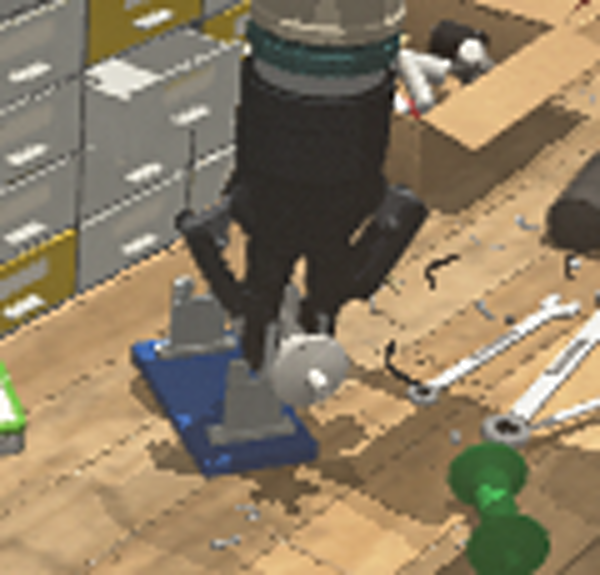

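The hub is held level and clear of the stand. I'll shift 4 mm and press its flange onto the fixed fork top to pivot it between the pads, with a light grip.

```bash
python3 -m inch '[[-1,0,-4,3,0],[-1,0,0,4,0],[-1,0,0,4,0],[-1,0,0,4,0]]' 20; python3 t.py; python3 -m inch '[[-1,0,0,4,0]]';python3 t.py; python3 -m inch '[[-1,0,0,4,0]]'; python3 t.py
```

```text
clock: 17.83
position: [0.4455, -0.1936, 0.0624]
ee_rot: [0.001, -0.247, 0.969, -0.002]
contact_force: [0.5, -0.3, -1.0]
width: 0.0193
POS [ 0.4455 -0.1936  0.0624] Z [ 0.0038 -0.0037 -1.    ] q [-5.520e-01  3.040e-01  1.943e+00 -1.000e-03  8.890e-01  2.092e+00]
clock: 17.92
position: [0.4457, -0.1941, 0.0578]
ee_rot: [0.001, -0.246, 0.969, -0.002]
contact_force: [-0.2, -0.9, 1.8]
width: 0.0192
POS [ 0.4457 -0.1941  0.0578] Z [ 0.0038 -0.0038 -1.    ] q [-5.530e-01  3.110e-01  1.948e+00 -2.000e-03  8.770e-01  2.092e+00]
clock: 18.0
position: [0.4466, -0.1955, 0.0539]
ee_rot: [0.002, -0.247, 0.969, -0.004]
contact_force: [-4.2, -1.4, 13.7]
width: 0.0192
POS [ 0.4466 -0.1955  0.0539] Z [ 0.0054 -0.0063 -1.    ] q [-0.554  0.316  1.952 -0.003  0.865  2.092]
```

```bash
cat > side.py <<'E'
from h import *
import sys
p=eyes.get_image("side"); x0,y0,x1,y1=map(int,sys.argv[2:6])
f=min(780/(x1-x0),580/(y1-y0))
cv2.imwrite(sys.argv[1],cv2.resize(p["frame"][y0:y1,x0:x1,::-1],None,fx=f,fy=f,interpolation=cv2.INTER_CUBIC)); print(f)
E
python3 side.py pics/g3.png 290 150 370 230; python3 w.py pics/w8.png
```

```text
7.25
[ 0.4467 -0.1956  0.0536] [[-0.878, -0.478, 0.005], [-0.478, 0.878, -0.006], [-0.002, -0.008, -1.0]] [-0.55  0.32  1.95 -0.    0.86  2.09]
```

View pics/g3.png

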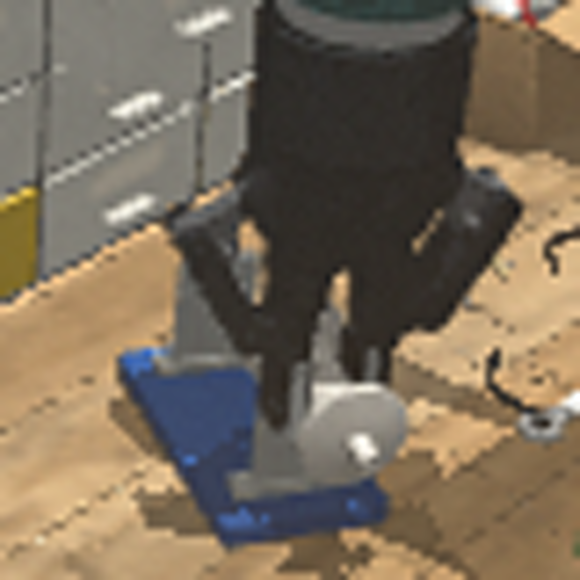

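View pics/w8.png

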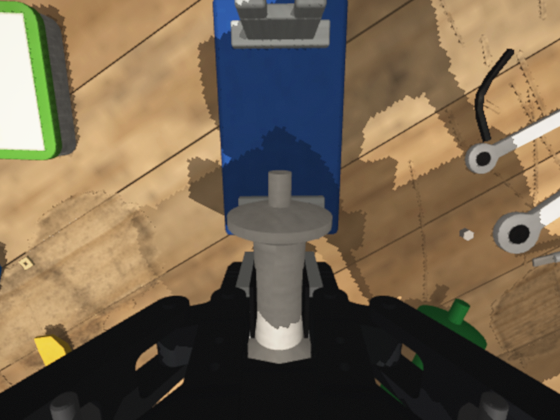

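The force began at mid z ≈ 0.075, so the fork is under the barrel rather than the flange; my previous shift overshot because the earlier move carried over. I'll lift, move out and retry.

```bash
python3 -m inch '[[-1,0,0,-12,0],[-1,0,0,-8,0],[-1,0,0,0,0]]'; python3 t.py; python3 -m inch '[[-1,0,8,0,0],[-1,0,8,0,0],[-1,0,0,0,0],[-1,0,0,0,0]]'; python3 t.py
```

```text
clock: 18.35
position: [0.4465, -0.1957, 0.0733]
ee_rot: [0.001, -0.246, 0.969, -0.003]
contact_force: [0.7, 0.1, -2.6]
width: 0.019
POS [ 0.4465 -0.1957  0.0733] Z [ 0.0043 -0.0056 -1.    ] q [-0.554  0.291  1.927 -0.003  0.917  2.092]
clock: 18.68
position: [0.4364, -0.1787, 0.0719]
ee_rot: [0.0, -0.246, 0.969, -0.002]
contact_force: [0.1, 0.1, -1.4]
width: 0.0191
POS [ 0.4364 -0.1787  0.0719] Z [ 0.0017 -0.0031 -1.    ] q [-5.350e-01  2.740e-01  1.959e+00 -2.000e-03  9.050e-01  2.111e+00]
```

```bash
python3 -m inch '[[-1,0,0,4,0],[-1,0,0,3,0],[-1,0,0,3,0]]'; python3 -m inch '[[-1,0,0,3,0]]'; python3 -m inch '[[-1,0,0,3,0]]';python3 -m inch '[[-1,0,0,3,0]]'; python3 t.py; python3 w.py pics/w9.png
```

```text
clock: 18.93
position: [0.4361, -0.1779, 0.061]
ee_rot: [0.0, -0.247, 0.969, -0.002]
contact_force: [0.3, -0.2, -2.4]
width: 0.0191
clock: 19.02
position: [0.4361, -0.178, 0.0575]
ee_rot: [0.0, -0.247, 0.969, -0.002]
contact_force: [-0.1, 0.6, -2.3]
width: 0.0187
clock: 19.1
position: [0.4361, -0.178, 0.054]
ee_rot: [0.0, -0.247, 0.969, -0.001]
contact_force: [-0.2, -0.1, -1.5]
width: 0.0193
clock: 19.18
position: [0.4361, -0.1781, 0.0505]
ee_rot: [0.0, -0.247, 0.969, -0.001]
contact_force: [-0.1, 1.0, -1.8]
width: 0.0192
POS [ 0.4361 -0.1781  0.0505] Z [ 9.0e-04 -2.6e-03 -1.0e+00] q [-5.340e-01  3.030e-01  1.986e+00 -2.000e-03  8.500e-01  2.111e+00]
[ 0.4361 -0.1781  0.0505] [[-0.878, -0.478, 0.001], [-0.478, 0.878, -0.003], [0.0, -0.003, -1.0]] [-0.53  0.3   1.99 -0.    0.85  2.11]
```

View pics/w9.png

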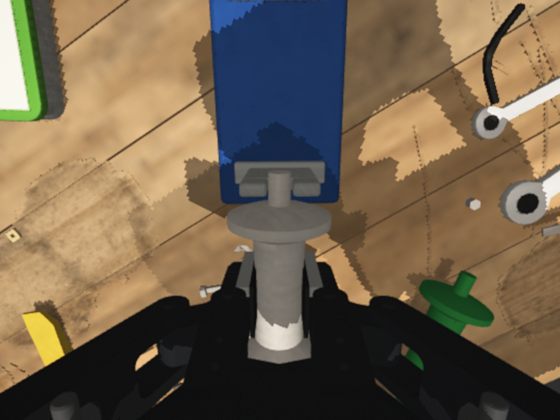

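No contact: the axle now sits over the slot, so the fork is at local ≈ 42 mm. I'll rise and come in about 9 mm.

```bash
python3 -m inch '[[-1,0,0,-12,0],[-1,0,0,-9,0],[-1,0,0,0,0],[-1,0,-4,0,0],[-1,0,-3,0,0],[-1,0,0,0,0],[-1,0,0,0,0]]'; python3 t.py;python3 w.py pics/w10.png
```

```text
clock: 19.82
position: [0.4391, -0.1849, 0.0704]
ee_rot: [-0.001, -0.246, 0.969, -0.0]
contact_force: [-1.3, 0.8, -1.9]
width: 0.0195
POS [ 0.4391 -0.1849  0.0704] Z [-0.0016 -0.0014 -1.    ] q [-0.543  0.284  1.948 -0.003  0.91   2.102]
[ 0.4391 -0.1849  0.0704] [[-0.879, -0.477, -0.002], [-0.477, 0.879, -0.001], [0.002, -0.0, -1.0]] [-0.54  0.28  1.95 -0.    0.91  2.1 ]
```

View pics/w10.png

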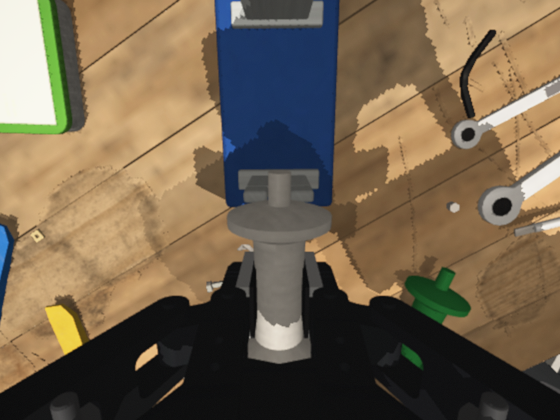

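```bash
python3 -m inch '[[-1,0,0,3,0],[-1,0,0,3,0]]'; python3 -m inch '[[-1,0,0,3,0]]'; python3 -m inch '[[-1,0,0,3,0]]';python3 -m inch '[[-1,0,0,3,0]]'; python3 t.py
```

```text
clock: 20.03
position: [0.4393, -0.1851, 0.0642]
ee_rot: [-0.001, -0.246, 0.969, -0.001]
contact_force: [-1.1, 2.1, 6.8]
width: 0.019
clock: 20.12
position: [0.439, -0.1842, 0.0615]
ee_rot: [-0.001, -0.246, 0.969, 0.0]
contact_force: [-2.9, 5.9, 13.4]
width: 0.0189
clock: 20.2
position: [0.4387, -0.1832, 0.0591]
ee_rot: [-0.001, -0.246, 0.969, 0.001]
contact_force: [-4.3, 5.0, 11.9]
width: 0.0191
clock: 20.28
position: [0.4384, -0.1824, 0.0568]
ee_rot: [-0.001, -0.246, 0.969, 0.002]
contact_force: [-2.6, 3.7, 11.3]
width: 0.019
POS [ 0.4384 -0.1824  0.0568] Z [-0.0024  0.0028 -1.    ] q [-5.420e-01  3.010e-01  1.967e+00  2.000e-03  8.770e-01  2.103e+00]
```

Pivoting under about 12 N. I'll check the tilt.

```bash
python3 -m inch '[[-1,0,0,3,0]]'; python3 w.py pics/w11.png;python3 side.py pics/g4.png 290 150 370 230
```

```text
clock: 20.37
position: [0.4382, -0.1818, 0.0547]
ee_rot: [-0.001, -0.245, 0.969, 0.002]
contact_force: [-2.7, 2.9, 11.6]
width: 0.0189
[ 0.4382 -0.1818  0.0547] [[-0.879, -0.476, -0.002], [-0.476, 0.879, 0.003], [0.0, 0.004, -1.0]] [-0.54  0.3   1.97  0.    0.87  2.1 ]
7.25
```

View pics/w11.png

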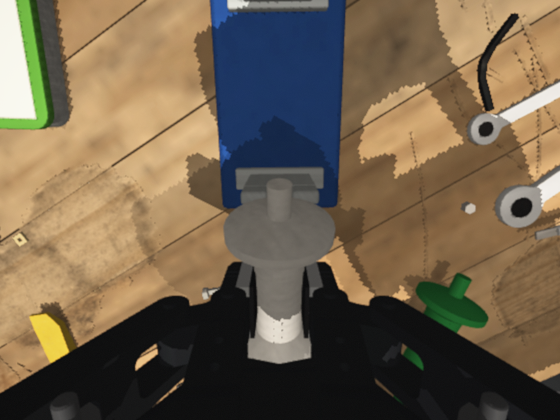

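View pics/g4.png

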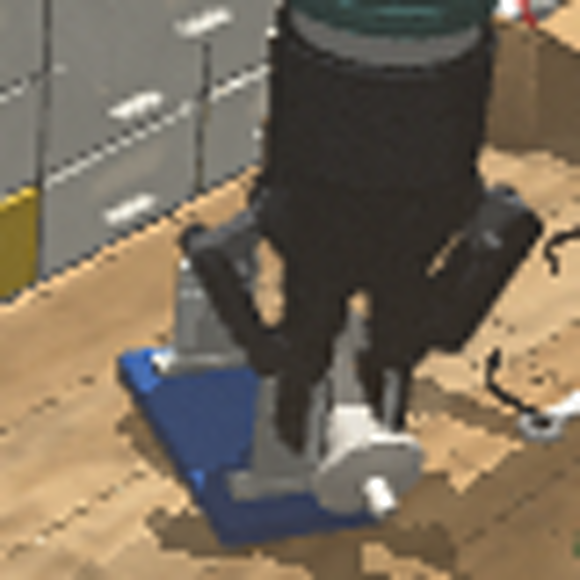

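```bash
python3 - <<'E'
from h import *
p=eyes.get_image("wrist");M=np.linalg.inv(np.array(p["mount"]));K=np.array(p["K"])
def pj(X):
    c=K@(M@np.append(X,1))[:3]; return (c[:2]/c[2]).round(1)
for mz in (-.0187,-.023):
  for t in (0,.2,.3,.35,.4,.45):
    ct,s=np.cos(t),np.sin(t); m=np.array([0,0,mz]); a=np.array([0,-ct,-s]); u=np.array([0,s,-ct])
    print(mz,t,"tip",pj(m+.05*a),"tip top/bot",pj(m+.05*a+.0045*u)[1],pj(m+.05*a-.0045*u)[1],"flange39 top/bot",pj(m+.039*a+.021*u)[1],pj(m+.039*a-.021*u)[1],"barrel",pj(m+.021*a+.011*u)[1])
E
```

```text
-0.0187 0 tip [279.6 169. ] tip top/bot 170.7 167.3 flange39 top/bot 210.8 186.1 barrel 249.1
-0.0187 0.2 tip [279.7 175.7] tip top/bot 180.4 171.4 flange39 top/bot 232.1 182.1 barrel 259.8
-0.0187 0.3 tip [279.7 181.6] tip top/bot 187.9 175.7 flange39 top/bot 244.8 181.5 barrel 265.7
-0.0187 0.35 tip [279.7 185.2] tip top/bot 192.3 178.6 flange39 top/bot 251.5 181.6 barrel 268.9
-0.0187 0.4 tip [279.7 189.3] tip top/bot 197.3 181.8 flange39 top/bot 258.5 181.9 barrel 272.1
-0.0187 0.45 tip [279.7 193.8] tip top/bot 202.6 185.5 flange39 top/bot 265.7 182.6 barrel 275.3
-0.023 0 tip [279.7 170.6] tip top/bot 172.5 168.9 flange39 top/bot 214.5 188.0 barrel 253.7
-0.023 0.2 tip [279.7 177.8] tip top/bot 182.7 173.2 flange39 top/bot 236.9 184.0 barrel 264.8
-0.023 0.3 tip [279.7 184. ] tip top/bot 190.6 177.8 flange39 top/bot 250.2 183.4 barrel 271.1
-0.023 0.35 tip [279.7 187.8] tip top/bot 195.3 180.8 flange39 top/bot 257.3 183.6 barrel 274.3
-0.023 0.4 tip [279.7 192.1] tip top/bot 200.5 184.2 flange39 top/bot 264.7 184.0 barrel 277.7
-0.023 0.45 tip [279.8 196.8] tip top/bot 206.1 188.1 flange39 top/bot 272.3 184.7 barrel 281.1
```

```bash
python3 - <<'E'
import cv2,numpy as np
a=[cv2.resize(cv2.imread(f"pics/{n}.png")[155:290,215:345],None,fx=3,fy=3,interpolation=cv2.INTER_CUBIC) for n in ("w10","w11")]
cv2.imwrite("pics/cmp.png",np.hstack(a))
E
```

```text
(no output)
```

View pics/cmp.png

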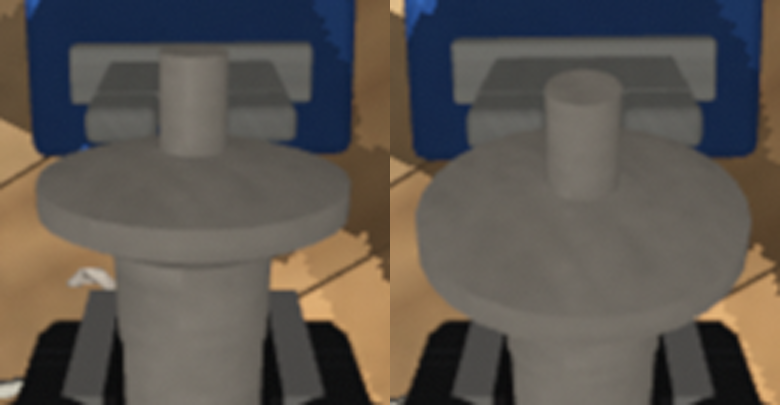

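Axle tilt relative to the tool is about 0.29 by the tip position at (279,184). I need about 0.37, so I'll press a little further.

```bash
python3 -m inch '[[-1,0,0,3,0]]';  python3 -m inch '[[-1,0,0,3,0]]'; python3 t.py; python3 w.py pics/w12.png; python3 - <<'E'
import cv2,numpy as np
a=[cv2.resize(cv2.imread(f"pics/{n}.png")[155:290,215:345],None,fx=3,fy=3,interpolation=cv2.INTER_CUBIC) for n in ("w11","w12")]
cv2.imwrite("pics/cmp2.png",np.hstack(a))
E
```

```text
clock: 20.6
position: [0.4381, -0.1813, 0.0526]
ee_rot: [-0.001, -0.245, 0.969, 0.002]
contact_force: [-3.3, 2.2, 11.1]
width: 0.0187
clock: 20.68
position: [0.438, -0.181, 0.0506]
ee_rot: [-0.0, -0.246, 0.969, 0.002]
contact_force: [-2.7, 1.5, 10.7]
width: 0.0191
POS [ 0.438  -0.181   0.0506] Z [-0.0018  0.0037 -1.    ] q [-0.541  0.309  1.977  0.003  0.86   2.103]
[ 0.438  -0.181   0.0506] [[-0.879, -0.476, -0.002], [-0.476, 0.879, 0.004], [-0.0, 0.004, -1.0]] [-0.54  0.31  1.98  0.    0.86  2.1 ]
```

View pics/cmp2.png

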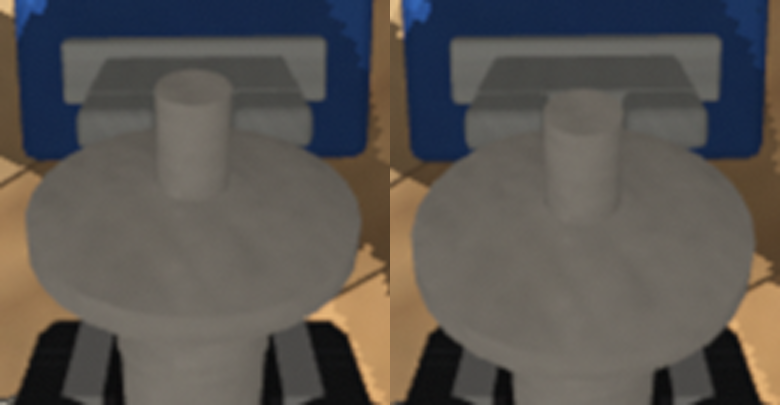

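Now about 0.40, near the target (the transit tends to lose a little). I'll lift, tighten the grip, then travel.

```bash
python3 -m inch '[[-1,0,0,-15,0],[-1,0,0,-30,0],[-1,0,0,-35,0],[-1,0,0,-35,0],[-1,0,0,-30,0],[-1,0,0,0,0]]' 60; python3 t.py; python3 plan.py .43 .04 .24 -64 12
```

```text
clock: 21.23
position: [0.4357, -0.1796, 0.1973]
ee_rot: [-0.004, -0.246, 0.969, 0.006]
contact_force: [0.0, -0.5, -0.6]
width: 0.0185
POS [ 0.4357 -0.1796  0.1973] Z [-0.0107  0.009  -0.9999] q [-5.400e-01  1.500e-01  1.761e+00  2.000e-03  1.244e+00  2.104e+00]
[-8.3, 16.4, -3.4] -5.3
[-9.8, 15.5, -3.4] -5.3
[-11.2, 14.5, -3.4] -5.3
[-12.5, 13.4, -3.4] -5.3
[-13.7, 12.2, -3.4] -5.3
[-14.7, 10.9, -3.4] -5.3
[-15.7, 9.5, -3.4] -5.3
[-16.5, 8.0, -3.4] -5.3
[-17.2, 6.4, -3.4] -5.3
[-17.7, 4.8, -3.4] -5.3
[-18.1, 3.1, -3.4] -5.3
[-18.3, 1.4, -3.4] -5.3
```

```bash
python3 -m inch '[[-1,-8,16,-3,-5.3],[-1,-10,15.5,-3,-5.3],[-1,-11,14.5,-3,-5.3],[-1,-12.5,13.4,-3,-5.3],[-1,-13.7,12.2,-3,-5.3],[-1,-14.7,11,-3,-5.3],[-1,-15.7,9.5,-3,-5.3],[-1,-16.5,8,-3,-5.3],[-1,-17,6.4,-3,-5.3],[-1,-17.7,4.8,-3,-5.3],[-1,-18,3,-3,-5.3],[-1,-15,1,-3,-5.3],[-1,0,0,0,0]]'; python3 t.py; python3 - <<'E'
from h import *
print(toolR(manip.get_state()).round(3).tolist())
p=eyes.get_image("scene");cv2.imwrite("pics/scene3.png",p["frame"][:,:,::-1])
E
python3 w.py pics/w13.png lens
python3 side.py pics/side3.png 0 0 560 420
```

```text
clock: 22.32
position: [0.4199, 0.0456, 0.2236]
ee_rot: [0.005, 0.738, -0.675, -0.013]
contact_force: [-1.4, -0.5, -2.3]
width: 0.0189
POS [0.4199 0.0456 0.2236] Z [-0.026   0.0113 -0.9996] q [-0.065  0.062  1.796  0.01   1.31   1.414]
[[0.088, -0.996, -0.026], [-0.996, -0.089, 0.011], [-0.014, 0.025, -1.0]]
[0.4197 0.0444 0.2232] [[0.085, -0.996, -0.027], [-0.996, -0.086, 0.01], [-0.012, 0.026, -1.0]] [-0.07  0.06  1.8   0.01  1.31  1.42]
1.380952380952381
```

View pics/w13.png

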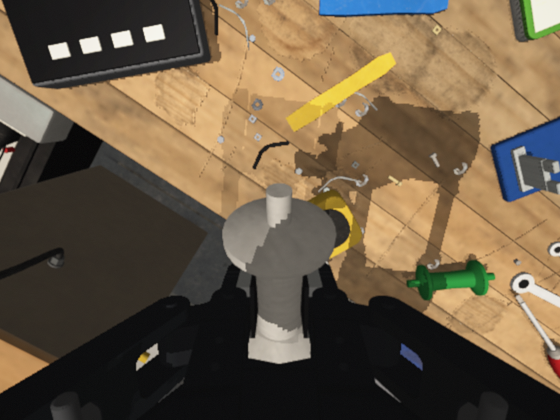

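View pics/side3.png

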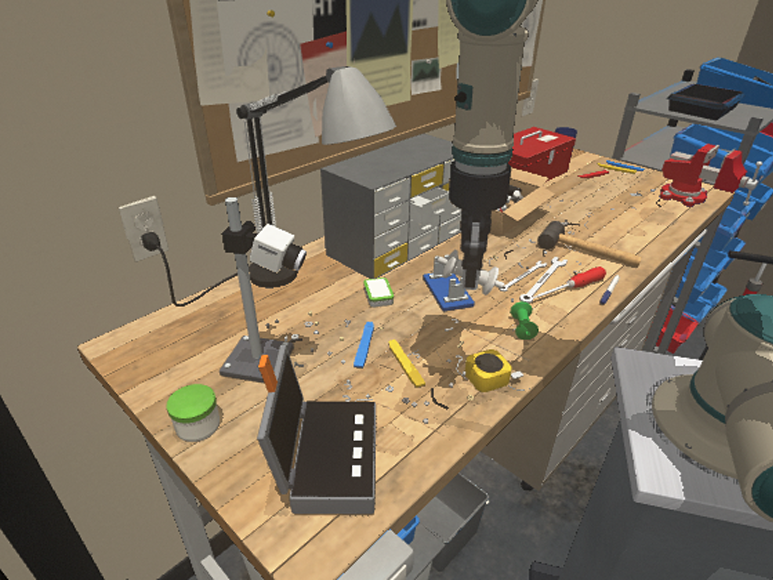

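```bash
python3 plan.py .555 .043 .235 2 1; python3 -m inch '[[-1,2,-22,-2,0.4],[-1,2,-22,-2,0.4],[-1,2,-22,-2,0.4],[-1,2,-22,-2,0.4],[-1,2,-22,-3,0.4],[-1,1,-15,-3,0],[-1,0,0,0,0]]'; python3 t.py; python3 w.py pics/w14.png lens; python3 side.py pics/side4.png 130 0 410 300
```

```text
[10.5, -133.8, -14.9] 2.0
clock: 23.1
position: [0.5499, 0.0307, 0.2302]
ee_rot: [0.009, 0.717, -0.697, -0.013]
contact_force: [1.0, -0.4, -1.6]
width: 0.0193
POS [0.5499 0.0307 0.2302] Z [-0.0309  0.0056 -0.9995] q [-0.073  0.257  1.535  0.003  1.381  1.469]
[0.5499 0.0307 0.2302] [[0.028, -0.999, -0.031], [-1.0, -0.028, 0.006], [-0.006, 0.031, -1.0]] [-0.07  0.26  1.54  0.    1.38  1.47]
1.9333333333333333
```

View pics/w14.png

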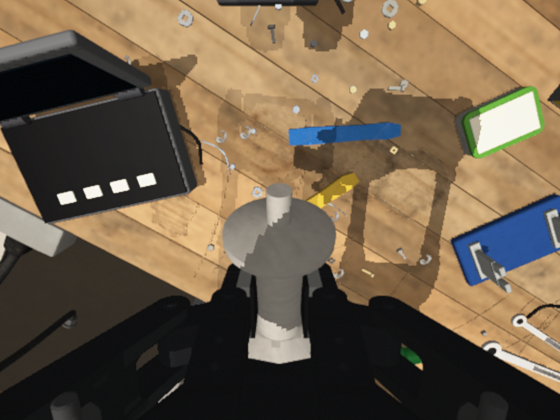

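View pics/side4.png

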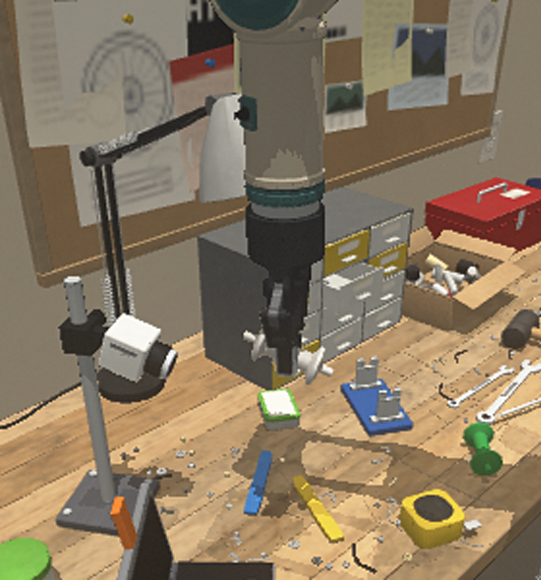

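The wrist view shows no lens yet. I'll step forward and up to look down on the camera, with the hub still about 50 mm short of it.

```bash
python3 -m inch '[[-1,-5,-6,-10,-0.5],[-1,-5,-9,-11,-0.5],[-1,0,-6,0,0],[-1,0,0,0,0]]'; python3 t.py; python3 w.py pics/w15.png lens camera_stand
```

```text
clock: 23.58
position: [0.5605, 0.0413, 0.2494]
ee_rot: [0.013, 0.722, -0.691, -0.018]
contact_force: [-0.5, -0.1, -2.3]
width: 0.0188
POS [0.5605 0.0413 0.2494] Z [-0.0443  0.0062 -0.999 ] q [-0.053  0.271  1.468  0.004  1.447  1.474]
[0.5605 0.0413 0.2494] [[0.044, -0.998, -0.044], [-0.999, -0.044, 0.006], [-0.008, 0.044, -0.999]] [-0.05  0.27  1.47  0.    1.45  1.47]
lens [ 22.1 278.5] 0.85 [(0.0, [0.7203, 0.0528]), (0.055, [0.7084, 0.0517]), (0.09, [0.7008, 0.051])]
```

View pics/w15.png

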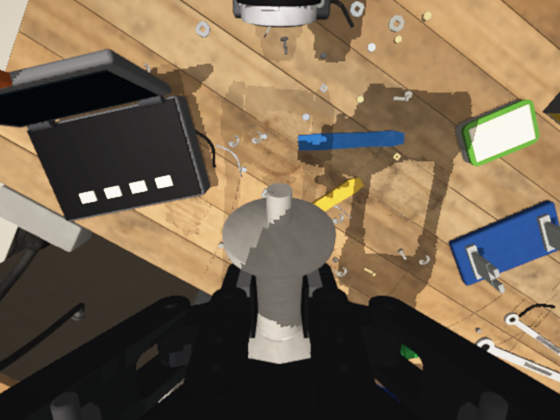

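```bash
python3 -m inch '[[-1,0,-9,-4,0],[-1,0,-9,-3,0],[-1,0,0,0,0]]'; python3 t.py; python3 w.py pics/w16.png lens; python3 - <<'E'
from h import *
st=manip.get_state();P={n:eyes.get_image(n) for n in ("wrist","scene","side")}
rs=[]
for n in P:
    m=mark_of(P[n],"lens")
    print(n,[(np.round(k["point"],1).tolist(),round(k["confidence"],2)) for k in m[:2]])
E
```

```text
clock: 23.98
position: [0.5774, 0.0418, 0.2552]
ee_rot: [0.014, 0.722, -0.691, -0.019]
contact_force: [1.5, 0.0, -0.7]
width: 0.0186
POS [0.5774 0.0418 0.2552] Z [-0.0475  0.0062 -0.9988] q [-0.05   0.296  1.418  0.004  1.476  1.477]
[0.5774 0.0418 0.2552] [[0.043, -0.998, -0.048], [-0.999, -0.043, 0.006], [-0.008, 0.047, -0.999]] [-0.05  0.3   1.42  0.    1.48  1.48]
lens [ 61.9 279.1] 0.78 [(0.0, [0.6982, 0.0509]), (0.055, [0.6919, 0.0501]), (0.09, [0.6879, 0.0496])]
wrist [([60.8, 279.8], 0.79)]
scene [([170.3, 237.7], 0.88)]
side [([187.6, 216.5], 0.93)]
```

View pics/w16.png

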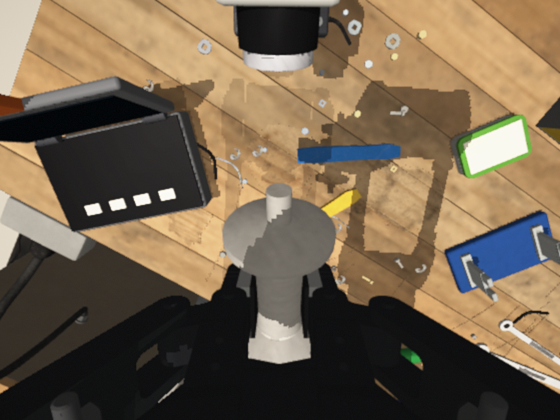

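```bash
cat > fit.py <<'E'
from h import *
from scipy.optimize import least_squares
st=manip.get_state();P={n:eyes.get_image(n) for n in ("wrist","scene","side")}
W=[]
def S(x,y,s,ox,oy): return ((y+.5)/s-.5+oy,(x+.5)/s-.5+ox)
obs=[]
for n,a,b in [("RL",(65,100),(480,140)),("FL",(133,208),(640,213)),("RR",(205,48),(553,58)),("FR",(282,157),(705,125)),("BL",(130,295),(605,338))]:
    obs+= [(n,"scene",S(*a,8,205,135),1.),(n,"side",S(b[0]-400,b[1],8,175,155),1.)]
obs+=[("G","scene",S(243,278,8,205,135),.7),("G","side",S(746-400,270,8,175,155),.7),("G","wrist",(64,278.5),3.)]
obs+=[("G","scene",(170.3,237.7),2.),("G","side",(187.6,216.5),2.)]
sg=dict(RL=(1,1,1),FL=(-1,1,1),RR=(1,-1,1),FR=(-1,-1,1),BL=(-1,1,-1))
def pts(p):
    c=p[:3];yaw,t=p[3:5];h=p[5:8];L=p[8]
    Rm=R.from_euler("z",yaw).as_matrix()@R.from_euler("y",-t).as_matrix()
    # lens x axis points back up: (cos t,0,sin t)
    return {**{k:c+Rm@(np.array(v)*h) for k,v in sg.items()},"G":c+Rm@np.array([-L,0,0])},Rm
def res(p):
    q,_=pts(p);r=[]
    for k,n,rc,s in obs:
        e=np.array(proj(P[n],q[k],st))-rc; r+=list(e/s)
    r+=[(p[5]-.0225)/.002,(p[6]-.0235)/.002,(p[7]-.0215)/.002,(p[3]-.043)/.02]
    return r
x0=np.array([.715,.05,.24,.05,.37,.022,.024,.022,.045])
s=least_squares(res,x0);C=np.linalg.inv(s.jac.T@s.jac)
print(s.x.round(4),np.sqrt(np.diag(C)).round(4),s.cost)
q,Rm=pts(s.x);print("lens",q["G"].round(4),"axis",Rm[:,0].round(4),"focus",(q["G"]-.12*Rm[:,0]).round(4))
print(np.array(res(s.x)).round(1))
E
python3 fit.py
```

```text
[0.7165 0.0515 0.2436 0.0418 0.3301 0.0219 0.0236 0.0204 0.0477] [0.0011 0.001  0.0012 0.0165 0.0278 0.0007 0.0008 0.001  0.0012] 7.25752628955541
lens [0.6714 0.0496 0.2282] axis [0.9452 0.0396 0.3241] focus [0.558  0.0448 0.1893]
[-0.2 -0.2  0.3 -0.1 -0.4  0.3 -0.3  0.4  0.3  0.3 -0.1 -0.3 -0.4 -0.2
 -0.4  0.3  0.1 -0.3 -0.3  0.5  1.8  0.7 -0.6  0.9 -2.1 -0.9  0.1 -1.1
  0.1  1.  -0.3  0.1 -0.5 -0.1]
```

```bash
python3 - <<'E'
import cv2
f=cv2.imread("pics/w16.png")[0:80,210:350]; f=cv2.convertScaleAbs(f,alpha=1.6,beta=30)
cv2.imwrite("pics/w16z.png",cv2.resize(f,None,fx=5.5,fy=5.5,interpolation=cv2.INTER_CUBIC))
E
```

```text
(no output)
```

View pics/w16z.png

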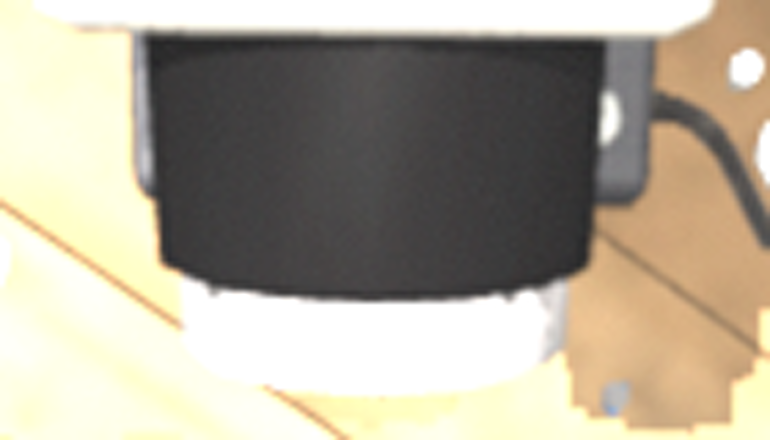

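```bash
python3 - <<'E'
from h import *
st=manip.get_state();P={n:eyes.get_image(n) for n in ("wrist","scene","side")}
m={n:mark_of(P[n],"lens")[0]["point"] for n in P};print(m)
print(tri([ray(P[n],m[n],st) for n in P]))
print(tri([ray(P[n],m[n],st) for n in ("scene","side")]))
for X in ([.6714,.0496,.2282],[.672,.048,.2146],[.675,.047,.222]): print(X,[np.round(proj(P[n],X,st),1) for n in P])
a=cv2.resize(P["scene"]["frame"][150:180,220:250,::-1],None,fx=13,fy=13,interpolation=cv2.INTER_CUBIC)
b=cv2.resize(P["side"]["frame"][172:202,198:228,::-1],None,fx=13,fy=13,interpolation=cv2.INTER_CUBIC)
cv2.imwrite("pics/glass.png",np.hstack([a,b]))
E
```

```text
{'wrist': [58.0, 276.5], 'scene': [172.6, 235.8], 'side': [191.9, 215.9]}
(array([0.67501665, 0.04927555, 0.21877458]), [np.float64(0.0024084980093276114), np.float64(0.0018569167037867356), np.float64(0.0029185122563993656)])
(array([0.67999984, 0.04551816, 0.21524534]), [np.float64(0.0005593168443506926), np.float64(0.0005593168443506432)])
[0.6714, 0.0496, 0.2282] [array([ 58.1, 275.6]), array([170.6, 235.5]), array([187.9, 218.5])]
[0.672, 0.048, 0.2146] [array([ 60.5, 279.3]), array([175.1, 236.4]), array([193., 219.])]
[0.675, 0.047, 0.222] [array([ 51.9, 281.5]), array([171.7, 236. ]), array([189.6, 217.5])]
```

View pics/glass.png

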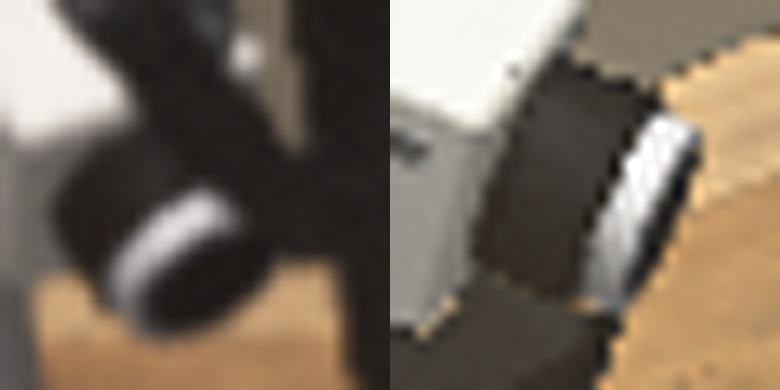

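The lens projects consistently near (0.671, 0.0485, 0.2265), with the axis down about 0.345 and yaw 0.043. That puts the focus at about (0.558, 0.0436, 0.186). Moving back and down to it.

```bash
python3 - <<'E'
from h import *
p=eyes.get_image("side")
L=np.array([.671,.049,.228])
for t in (.28,.33,.37,.42):
    a=np.array([np.cos(t),.042*np.cos(t),np.sin(t)]);u=np.array([-np.sin(t),0,np.cos(t)])
    A=np.array(proj(p,L+.017*u));B=np.array(proj(p,L-.017*u)); print(t,"top",((A[::-1]-[198,172]+.5)*13+[390,0]).round(),"bot",((B[::-1]-[198,172]+.5)*13+[390,0]).round())
E
python3 plan.py .5573 .0437 .1667 0 5
```

```text
0.28 top [686. 127.] bot [647. 295.]
0.33 top [691. 129.] bot [642. 293.]
0.37 top [695. 131.] bot [638. 292.]
0.42 top [700. 133.] bot [633. 289.]
[-0.4, 2.7, 17.8] 0.0
[-0.4, 2.7, 17.8] 0.0
[-0.4, 2.7, 17.8] 0.0
[-0.4, 2.7, 17.8] 0.0
[-0.4, 2.7, 17.8] 0.0
```

```bash
python3 - <<'E'
from h import *
P={n:eyes.get_image(n) for n in ("side","scene")}
L=np.array([.671,.049,.228])
for t in (.28,.33,.37,.42,.47):
  a=np.array([np.cos(t),.043*np.cos(t),np.sin(t)]);u=np.array([-np.sin(t),0,np.cos(t)]);v=np.cross(a,u)
  for n,(o,off) in {"side":([198,172],390),"scene":([220,150],0)}.items():
    q=np.array([proj(P[n],L+.017*(np.cos(k)*u+np.sin(k)*v))[::-1] for k in np.linspace(0,6.28,40)],np.float32)
    q=(q-o+.5)*13+[off,0]; e=cv2.fitEllipse(q.astype(np.float32)); print(t,n,np.round(e[0]),np.round(e[1]),round(e[2],1),"y-range",q[:,1].min().round(),q[:,1].max().round(),"x",q[:,0].min().round(),q[:,0].max().round())
E
```

```text
0.28 side [666. 212.] [ 35. 213.] 20.0 y-range 112.0 313.0 x 626.0 706.0
0.28 scene [211. 274.] [108. 192.] 54.3 y-range 203.0 345.0 x 127.0 295.0
0.33 side [666. 212.] [ 28. 213.] 22.4 y-range 114.0 311.0 x 623.0 709.0
0.33 scene [211. 274.] [101. 192.] 55.8 y-range 206.0 342.0 x 127.0 295.0
0.37 side [666. 212.] [ 23. 213.] 24.3 y-range 115.0 309.0 x 621.0 711.0
0.37 scene [211. 274.] [ 95. 192.] 56.9 y-range 208.0 340.0 x 127.0 295.0
0.42 side [666. 212.] [ 17. 213.] 26.6 y-range 117.0 307.0 x 618.0 714.0
0.42 scene [211. 274.] [ 87. 192.] 58.3 y-range 212.0 337.0 x 126.0 296.0
0.47 side [666. 212.] [ 10. 213.] 29.0 y-range 119.0 305.0 x 614.0 718.0
0.47 scene [211. 274.] [ 79. 192.] 59.5 y-range 215.0 334.0 x 126.0 296.0
```

The ring's slope in the side view (about 23°) matches a tilt of about 0.35. Moving.

```bash
python3 -m inch '[[-1,0,5,6,0],[-1,0,5,16,0],[-1,0,3,20,0],[-1,0,0,20,0],[-1,0,0,16,0],[-1,0,0,4,0],[-1,0,0,0,0]]'; python3 t.py; python3 plan.py .5573 .0437 .1667 0 1
python3 - <<'E'
from h import *
P={n:eyes.get_image(n) for n in ("side","scene")}
print([[(np.round(k["point"],1).tolist(),round(k["confidence"],2)) for k in mark_of(P[n],"hub_mid")[:3]] for n in P])
b=cv2.resize(P["side"]["frame"][160:240,190:290,::-1],None,fx=7,fy=7,interpolation=cv2.INTER_CUBIC)
cv2.imwrite("pics/f_side.png",b)
cv2.imwrite("pics/f_scene.png",P["scene"]["frame"][:,:,::-1])
E
```

```text
clock: 25.57
position: [0.5557, 0.0419, 0.1703]
ee_rot: [0.014, 0.722, -0.691, -0.02]
contact_force: [-0.1, 0.7, -1.7]
width: 0.0188
POS [0.5557 0.0419 0.1703] Z [-0.0482  0.0061 -0.9988] q [-0.052  0.316  1.605  0.004  1.27   1.474]
[-1.7, -1.8, 3.5] 0.0
[[([208.7, 273.9], 0.88), ([231.8, 383.4], 0.67)], [([208.2, 266.5], 0.86)]]
```

View pics/f_side.png

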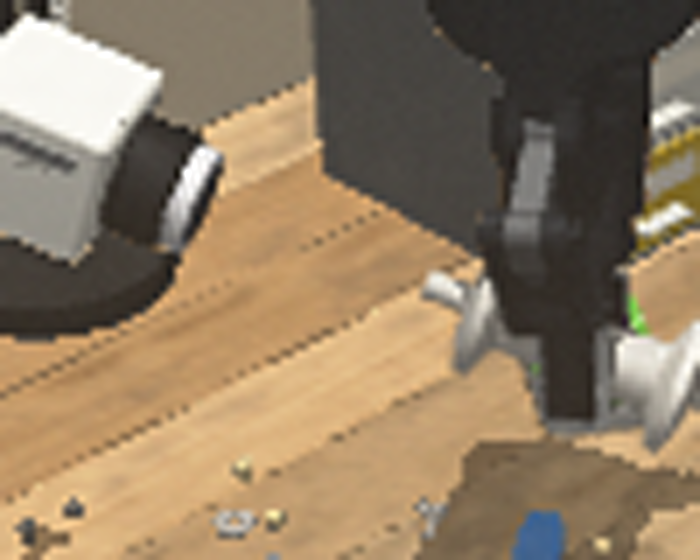

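View pics/f_scene.png

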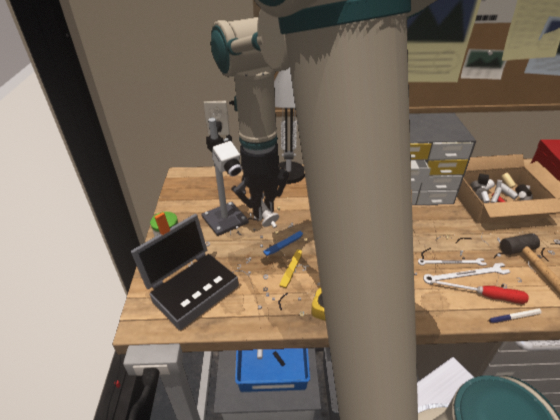

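```bash
cat > ends.py <<'E'
from h import *
import sys
P={n:eyes.get_image(n) for n in ("side","scene")}
a=cv2.resize(P["scene"]["frame"][190:235,235:290,::-1],None,fx=7,fy=7,interpolation=cv2.INTER_CUBIC)
b=cv2.resize(P["side"]["frame"][185:240,240:300,::-1],None,fx=6.5,fy=6.5,interpolation=cv2.INTER_CUBIC)
h=max(a.shape[0],b.shape[0]); a=cv2.copyMakeBorder(a,0,h-a.shape[0],0,0,0);b=cv2.copyMakeBorder(b,0,h-b.shape[0],0,0,0)
cv2.imwrite(sys.argv[1],np.hstack([a,b])); print(a.shape)
E
python3 ends.py pics/ends.png
```

```text
(358, 385, 3)
```

View pics/ends.png

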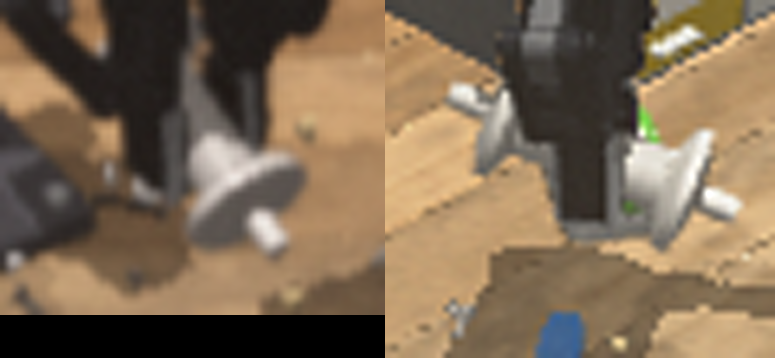

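```bash
cat > hubfit.py <<'E'
from h import *
from scipy.optimize import least_squares
import sys
sc_r=eval(sys.argv[1]);sd_r=eval(sys.argv[2]);sd_f=eval(sys.argv[3])
P={n:eyes.get_image(n) for n in ("side","scene")};st=manip.get_state();Rt=toolR(st)
S=lambda x,y,s,ox,oy:np.array(((y+.5)/s-.5+oy,(x+.5)/s-.5+ox))
o=[("scene",-1,S(*sc_r,7,235,190)),("side",-1,S(sd_r[0]-385,sd_r[1],6.5,240,185)),("side",1,S(sd_f[0]-385,sd_f[1],6.5,240,185))]
ty=np.arctan2(-Rt[1,1],-Rt[0,1])
def ax(y,t): return np.array([np.cos(t)*np.cos(y),np.cos(t)*np.sin(y),np.sin(t)])
def f(p):
    r=[]
    for n,s,rc in o: r+=list((np.array(proj(P[n],p[:3]+s*.05*ax(p[3],p[4])))-rc)/.7)
    d=Rt.T@(p[:3]-st["position"])
    return r+[(p[3]-ty)/.01, d[0]/.0015,d[1]/.003,(d[2]+.0187)/.003]
s=least_squares(f,[.555,.042,.188,.04,.35]);C=np.sqrt(np.diag(np.linalg.inv(s.jac.T@s.jac)))
print("mid",s.x[:3].round(4),"yaw,tilt",s.x[3:].round(3),C.round(4),"cost",s.cost,np.round(s.fun,1));print("in tool",(Rt.T@(s.x[:3]-st["position"])).round(4),"tool pitch",np.arcsin(Rt[2,1]))
F=np.array([.5582,.0436,.1859]);print("need world mm",((F-s.x[:3])*1000).round(1),"tool mm",(Rt.T@(F-s.x[:3])*1000).round(1))
E
python3 hubfit.py "(275,241)" "(737,210)" "(452,93)"
```

```text
mid [0.5596 0.0427 0.1933] yaw,tilt [0.04  0.317] [0.001  0.0012 0.0013 0.0098 0.0245] cost 2.6951510826069383 [ 1.1  1.3 -0.3  0.  -0.2 -1.1 -0.3 -0.7 -0.4 -0.8]
in tool [-0.001  -0.0012 -0.021 ] tool pitch 0.04328399852001351
need world mm [-1.4  0.9 -7.4] tool mm [-0.9  1.1  7.5]
```

In the side view the axle line extended passes about 2 px above the glass. I'll lower by about 6.5 mm, with 1 mm trims.

```bash
python3 -m inch '[[-1,-0.5,0.6,3,0],[-1,-0.5,0.6,3,0],[-1,0,0,0,0],[-1,0,0,0,0]]'; python3 t.py; python3 ends.py pics/ends2.png
```

```text
clock: 26.3
position: [0.5566, 0.0428, 0.1669]
ee_rot: [0.012, 0.722, -0.691, -0.017]
contact_force: [-0.5, -0.3, -1.3]
width: 0.0188
POS [0.5566 0.0428 0.1669] Z [-0.0414  0.0058 -0.9991] q [-0.05   0.316  1.613  0.004  1.254  1.476]
(358, 385, 3)
```

View pics/ends2.png

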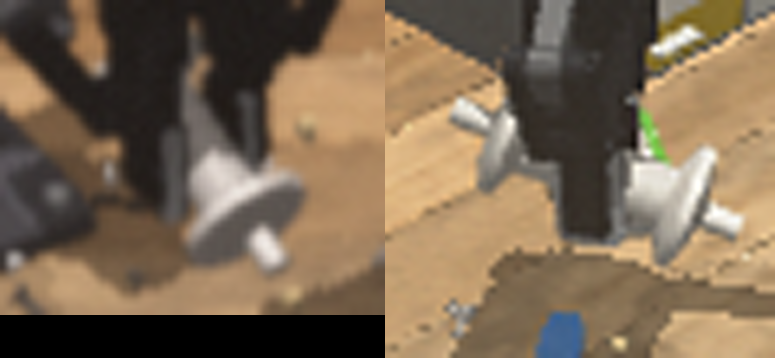

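```bash
python3 hubfit.py "(275,257)" "(739,226)" "(455,108)"; python3 - <<'E'
S=lambda x,y,s,ox,oy:((x+.5)/s-.5+ox,(y+.5)/s-.5+oy)
r=S(739-385,226,6.5,240,185);f=S(455-385,108,6.5,240,185);m=(f[1]-r[1])/(f[0]-r[0]);print(r,f,"line row at lens col 218.8:",f[1]+m*(218.8-f[0]),"lens 188.1")
E
```

```text
mid [0.5586 0.0436 0.1881] yaw,tilt [0.041 0.322] [0.001  0.0012 0.0013 0.0098 0.0247] cost 2.539784280944904 [ 1.1  1.2 -0.3 -0.  -0.2 -1.  -0.3 -0.6 -0.4 -0.8]
in tool [-0.0009 -0.0011 -0.0212] tool pitch 0.041104681085002856
need world mm [-0.4 -0.  -2.2] tool mm [0.  0.3 2.2]
(294.03846153846155, 219.34615384615384) (250.34615384615384, 201.19230769230768) line row at lens col 218.8: 188.08510292524377 lens 188.1
```

In the side view the axle line passes through the glass centre (row 188.1 against 188.1), and the fitted distance is about 119 mm. Final settle and overall check.

```bash
python3 -m inch '[[-1,0,0,0,0],[-1,0,0,0,0],[-1,0,0,0,0]]'; python3 t.py; python3 side.py pics/final_side.png 60 60 440 400
```

```text
clock: 26.75
position: [0.5568, 0.0427, 0.1671]
ee_rot: [0.012, 0.722, -0.691, -0.017]
contact_force: [-0.2, -0.3, -1.6]
width: 0.0188
POS [0.5568 0.0427 0.1671] Z [-0.0411  0.0057 -0.9991] q [-0.05   0.316  1.612  0.004  1.254  1.476]
1.7058823529411764
```

View pics/final_side.png

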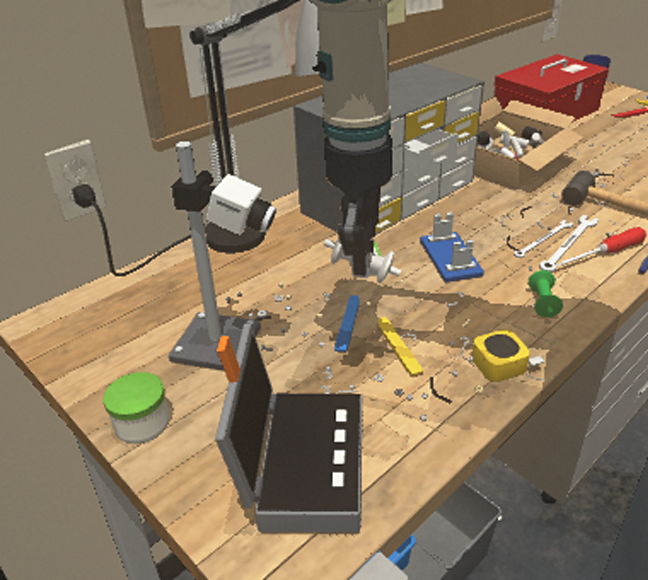

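The screen (215,430) still stands just past upright. The hub (360,258) points at the lens (262,215), and the clutter and green hub haven't moved. Handing in.

```bash
python3 -c "
from rig import manip
print(manip.sign_off())"
```

```text
the job is handed in; nothing more can be done
None
```

I raised the screen, lifted the hub out of its stand and handed the job in at about 27 s. The arm is still holding the hub in front of the inspection camera, and no pass or fail was reported back.

- **Screen:** I pulled the lid up by its orange grip and let go. The camera images put it at about 99°, the arm's own position at about 102°, and the final picture shows it still standing there.
- **Hub:** It was level when it came out of the stand. I tilted it in the fingers by pressing its flange on the fixed fork top with about 12 N. The first two presses missed the flange; one landed on the barrel with about 14 N and the other touched nothing.
- **Aim:** In the side view the axle line runs through the centre of the glass. My estimates of the tilt differ slightly: 0.32 to 0.36 rad for the hub and 0.33 to 0.37 rad for the lens. They agree to within about 0.03 rad.
- **Distance:** The middle of the hub is about 119 mm from the glass. It sits about 2 mm from my computed focus point, mainly high. My lens height estimates spread by a few millimetres, so I left it there.
- **Surroundings:** In the last picture the clutter, the green look-alike and the camera stand have not moved. The hub was steady in a 60 N grip.

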